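# Hang an instrument-case lid ready for its hinge pin

### The arm

A 6-joint arm with a two-finger parallel gripper is mounted at the origin on the work surface. World frame = base frame: x ahead of the robot, y to its left, z up, the work surface at z = 0. Lengths are in m, angles in rad, forces in N, time in s.
With the tool pointing down it reaches from about 0.35 to 0.8 m from the base axis. Payload 7.3 kg.
Tool frame: the origin (TCP) lies at the very end of the fingers, on their centre line; the grasp point (between the pads) lies 19 mm behind it; x points along the fingers, z is the direction in which the jaws open and shut, and the axes are right-handed (so a half turn about x gives the same grasp; the last joint's range is limited). The gripper opens to 85 mm and grips with 20 to 120 N. Pads are 22 mm wide; open, the fingers measure 114 mm over their backs; the gripper's body (76 mm by 85 mm) begins 54 mm behind the grasp point. The pads swing forward as they close: fully open they stand 13 mm farther back than shut.
Start: joints at [-1.405, 0.342, 1.524, -0, 1.275, -0.146], TCP at [0.161, -0.5, 0.231] pointing down, gripper open.
Joint ranges: [-2.53, 2.53], [-0.77, 2.02], [0.04, 2.7], [-1, 4.14], [0.28, 2.66], [-3.11, 3.11]. Speed limits (rad/s): [2.57, 2.57, 3.14, 3.14, 3.14, 3.14].

### API

Orientations are given as a unit quaternion [w, x, y, z].
In Python, from bench import ctrl gives the robot as it stands. The module is installed in compiled form; this text tells all that it offers.
- The arm moves only by the tool move_arm, never from a script. Its argument "plan" is a list of rows, each a list of 2 entries, a list of its own where there are three numbers: the shift along the tool's x, y, z in m, then the turn about the tool's x in rad. In form: [[[tx, ty, tz], spin], ...]. A call has 1 to 5 rows; each row is the pose to reach, as a shift and turn from the pose measured when the call began, along the tool's axes at that moment; what a row does not reach only later rows make up. A row lasts 1/12 s, in which the tool goes at most 41.7 mm and 7.16 degrees, less where a joint would pass 70% of its speed; a pose out of reach is approached as far as the arm can. A call with a gripper value outside its range is refused whole. "gripper" is the finger opening in m, from 0 to 0.0854, set as the call begins (left out, the last holds). The fingers move at their own pace and stop on an object; the grip force is fixed at half the most. Time passes only in rows, so rows that repeat a pose let the fingers close. It gives the time, the measured TCP pose, the force and the opening at its end, in the units of the state.
- ctrl.read_state(): the state, without advancing time (a new reading comes with each control period).
- ctrl.snapshot(name): name is "scene" or "top"; returns a dict with "frame" (480x640x3 uint8, red, green, blue), "K" (3x3 intrinsics, pixels), "R" (3x3) and "t" (3): a world point X has camera coordinates R X + t. Camera axes: x right, y down, z forward; pixel columns grow to the right and rows downward; lengths in m; the calibration is good to about 2 mm. A picture is of the moment at which its call begins. There is no depth.
- ctrl.close_job(): hands the job in, once; it reports no verdict.
The state is a dict: "time": time; "joint_pos": joint angles; "joint_velocities": joint speeds; "joint_efforts": joint torques, N m; "tool_pos": TCP position; "tool_rot": TCP orientation; "contact_force": force on the tool from outside, world axes, zero at the start; "moment": the same for the moment, N m; "finger_gap": finger opening in m.
Only numpy, scipy, OpenCV 4.12 (cv2) and the standard library are available. Lean on these libraries where they do the work, as an engineer would, in place of code of your own. Each camera call takes 0.05 s, during which the arm holds its last target.

### The job

Slide the holder's jaw back to free the instrument-case lid, lift the lid out, and gently lower it, hinge edge down and outer face away from the case, until its two knuckles sit in the two gaps of the hinge on the back of the case and all the knuckle holes line up for the pin. Finish while holding it there: the lid upright and still, carried by the gripper alone and neither resting nor pressing on the case. Leave the hinge pin, the screwdriver and the loose circuit board where they lie.

Things in the scene. Friction and masses are not known exactly. Their poses are not given: they have to be found in the camera images.
- holder: Slide-jaw holder, fixed: dark base 60 x 238 mm, blue jaws. Origin: underside, below the held lid's middle; y along its rods. Fixed jaw at -y, sliding jaw at +y, both 80 mm high; each takes an end of the lid 8 mm deep in a 16 mm upright groove. Lid stands on rest strips, lower edge at z 34 mm. Fixed groove is open on top; the sliding jaw's steel hook (top 123 mm) overhangs the lid's corner by 8 mm.
- holder_jaw (a joint): Sliding jaw, m: 0 = closed on the lid; grows as it slides along the holder's +y away from the lid, stop at 0.030. Lid is free of hook and groove beyond 0.009; slide it 0.015 or more. About 5 N of friction; it stays where left. The lid then still stands by itself on the rest strips, one end in the fixed jaw's groove.
- jaw_grip (a point): Centre of the top face of the sliding jaw's orange upright grip, 20 mm (x) x 14 mm (y) x 42 mm tall, 131 mm above the holder's origin; moves with the jaw, axes as the holder's. Pinch it from above across x, where both sides are free; towards the lid (-y) the jaw's hook post is 27 mm from the grip's middle.
- lid: Loose aluminium lid, 0.18 to 0.35 kg, upright plate 14 x 120 x 80 mm. Origin: on the axis of its knuckle holes, halfway along; x out of the outer face (latch plates; inner face has a black gasket), y along the axis, z up. Plate at x 0 to 14, z 9 to 89 mm. Two steel knuckles, 14 mm thick, 16 long, 8 mm holes, middles at y +-18 mm. Starts in the holder at its (-7, 0, 25) mm, axes parallel to it.
- lid_top (a point): Middle of the lid's top edge (lid x 7, y 0, z 89 mm), axes as the lid's: grip here from above across the 14 mm thickness, fingers closing along x.
- lid_bore_left (a point): Point on the axis of the lid's knuckle holes, 44 mm to the lid's +y from its origin (in the air beyond the knuckle). Axes as the lid's.
- lid_bore_right (a point): Point on the axis of the lid's knuckle holes, 44 mm to the lid's -y from its origin. Axes as the lid's.
- case: Grey open case 80 x 120 x 50 mm, screwed down. Origin: centre of underside; x to its back wall with the hinge, y along the hinge. Hinge axis at x 49, z 50 mm. Three knuckles 14 mm thick, 16 long, 8 mm holes, middles y -36, 0, 36 mm; two 20 mm gaps between, open to top and back, with 2 mm spare beside, below and in front of a lined-up lid knuckle. Lined up, lid axes are parallel to the case's.
- case_bore_left (a point): Outer end of the case's +y knuckle, on the hinge axis (case x 49, y 44, z 50 mm); lid_bore_left belongs here. Axes as the case's.
- case_bore_right (a point): Outer end of the case's -y knuckle, on the hinge axis (case x 49, y -44, z 50 mm); lid_bore_right belongs here. Axes as the case's.
- hinge_pin: Bystander: brass hinge pin, 5 mm thick, 110 mm long with a short bent end, lying on the mat. Origin at its middle, x along it. Leave alone.
- screwdriver: Bystander: red-handled screwdriver 170 mm long, lying on the mat, x along it. Leave alone.
- board: Bystander: loose green circuit board 55 x 70 mm, 16 mm high with its parts, lying on the mat. Origin at the centre of its underside. Leave alone.
- bench_mat: Blue silicone bench mat 480 x 960 x 3 mm, fixed; its top, on which everything stands, is 3 mm above the work surface. Origin: centre of its underside.
Not all that is in view belongs to the job. There is more than one size of the case; the job needs the larger.

How it is judged:
By the outcome, as a careful person would: the job done as asked, in the order asked, and still so for the second after the job is handed in, while the arm keeps its last pose, push and grip.
It also fails if it takes over 51 s, if anything falls off the work surface, if the arm or the gripper's body presses on something with over 40 N, if the wrist force passes 120 N, or if a joint passes its speed limit or range.

## Working session

There is one attempt and no reset: what is moved stays moved. The work goes in short steps, Python scripts to look and compute and a tool call to move; the robot and the scene stay as the last step left them, time stands still between calls to the robot, and variables do not carry over. Pictures are saved under pics/ and viewed, and the job is handed in when it is done.

Besides the shell and the picture viewer there is one more tool, called in YAML: its name, and indented under it one key for each argument. move_arm: Moves the arm, as the interface text tells. Its arguments: {"type":"object","properties":{"plan":{"type":"array","items":{"type":"array"}},"gripper":{"type":"number"}},"required":["plan"]}

```bash
mkdir -p pics; python3 - <<'E'
from bench import ctrl
import cv2,pickle
s=ctrl.read_state(); print(s)
for n in ("scene","top"):
    d=ctrl.snapshot(n); cv2.imwrite(f"pics/{n}0.png",d["frame"][:,:,::-1]); pickle.dump(d,open(f"{n}0.pkl","wb")); print(n,d["K"],d["R"],d["t"])
E
```

```text
{'time': 0.0, 'joint_pos': array([-1.40501717e+00,  3.42773677e-01,  1.52504284e+00, -2.83263576e-06,
        1.27537896e+00, -1.46005197e-01]), 'joint_velocities': array([ 4.52157191e-05, -1.52273508e-03,  2.06980000e-05, -8.70804260e-04,
        1.36716600e-04,  9.37569975e-04]), 'joint_efforts': array([ 1.57325949e-04, -4.33669674e+01, -2.46011835e+01, -1.21360695e-04,
        7.86508812e-03,  4.20637861e-06]), 'tool_pos': array([ 0.16099769, -0.49927791,  0.2305905 ]), 'tool_rot': array([ 0.57116213,  0.41670161,  0.57197277, -0.41590953]), 'contact_force': array([0.9310689 , 0.15046611, 0.05633926]), 'moment': array([-0.0109524 ,  0.06601064,  0.00507134]), 'finger_gap': 0.08544142224534453}
scene [[597.31701259   0.         313.31648154]
 [  0.         597.31701259 246.32166928]
 [  0.           0.           1.        ]] [[-8.47995715e-01  5.30002446e-01  8.21145324e-04]
 [ 3.00097388e-01  4.81427062e-01 -8.23510499e-01]
 [-4.36857901e-01 -6.98086951e-01 -5.67300435e-01]] [ 0.46639977 -0.12017555  1.40753958]
top [[589.66431894   0.         315.08707912]
 [  0.         589.66431894 233.70150266]
 [  0.           0.           1.        ]] [[-1.03284289e-01 -9.94651877e-01  9.35178189e-07]
 [-9.72250621e-01  1.00957953e-01 -2.11036067e-01]
 [ 2.09907326e-01 -2.17976195e-02 -9.77478275e-01]] [0.0857465  0.57803039 1.02509247]
```

View pics/scene0.png

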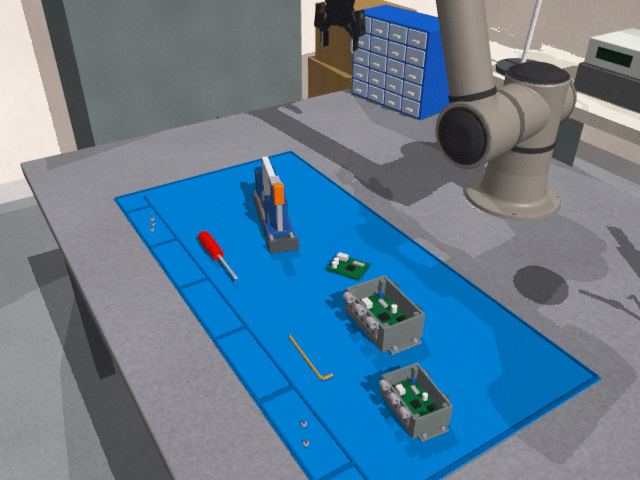

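View pics/top0.png

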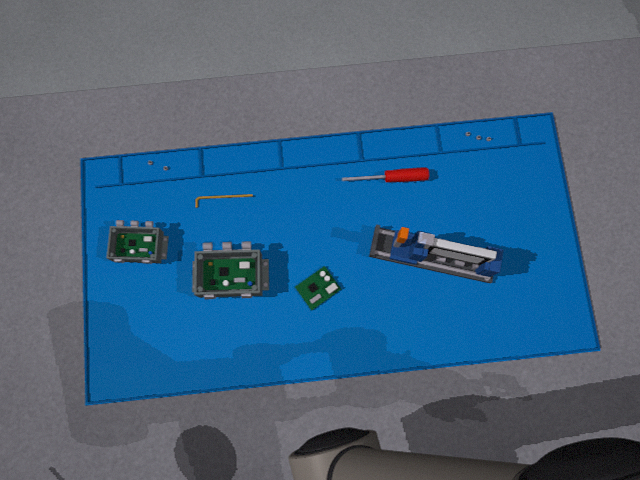

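```bash
python3 - <<'E'
import cv2
a=cv2.imread("pics/scene0.png");b=cv2.imread("pics/top0.png")
def c(im,x,y,w,h,k,n): cv2.imwrite("pics/"+n,cv2.resize(im[y:y+h,x:x+w],None,fx=k,fy=k,interpolation=cv2.INTER_CUBIC))
c(a,230,150,80,110,5,"s_h.png");c(a,330,265,110,95,6,"s_c.png")
c(b,360,215,155,75,5,"t_h.png");c(b,180,230,100,75,7,"t_c.png")
E
```

```text
(no output)
```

View pics/s_h.png

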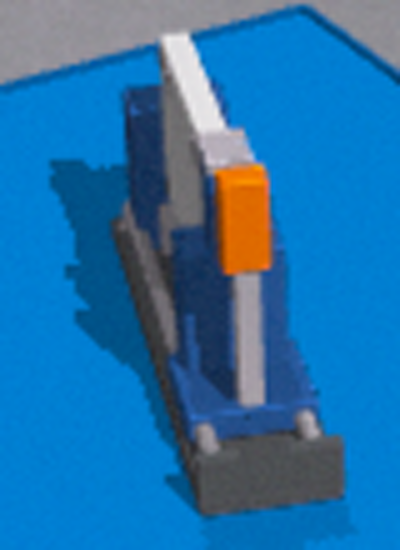

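View pics/s_c.png

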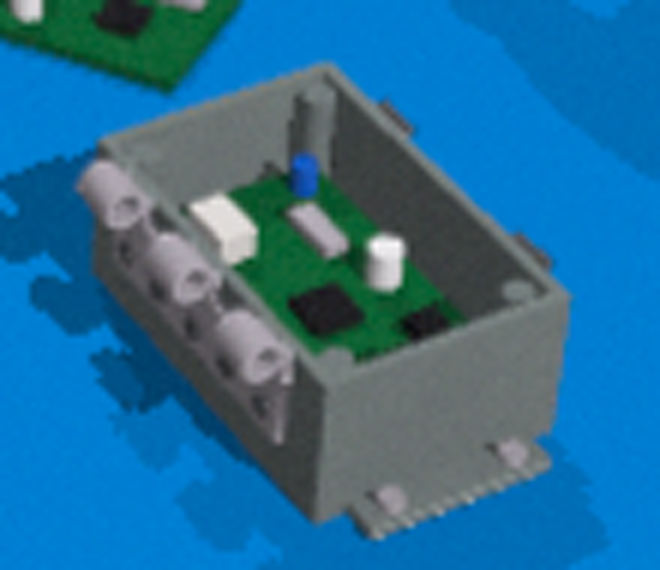

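View pics/t_h.png

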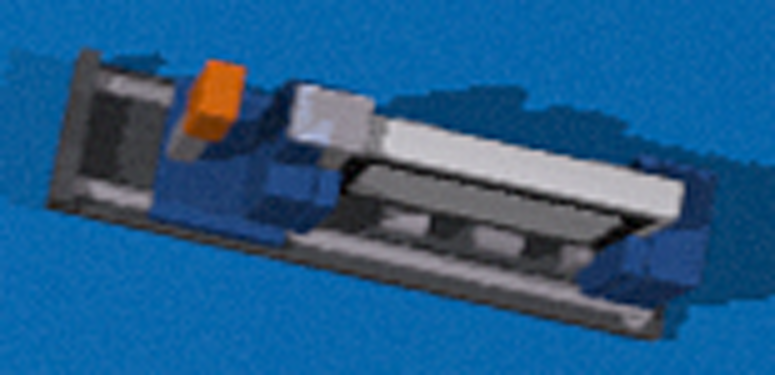

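View pics/t_c.png

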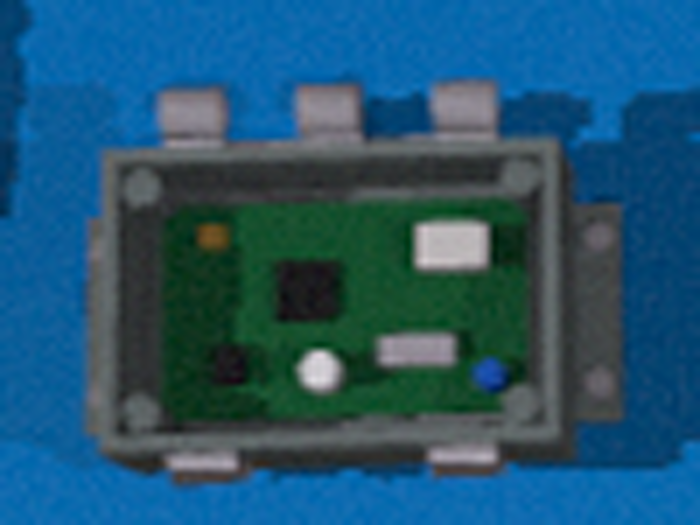

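```bash
python3 - <<'E'
import cv2
a=cv2.imread("pics/scene0.png");b=cv2.imread("pics/top0.png")
def c(im,x,y,w,h,k,n):
    r=cv2.resize(im[y:y+h,x:x+w],None,fx=k,fy=k,interpolation=cv2.INTER_NEAREST)
    for i in range(0,w,5):
        cv2.putText(r,str(x+i),(i*k,10),0,.35,(255,255,255),1); cv2.line(r,(i*k,12),(i*k,18),(255,255,255),1)
    for j in range(0,h,5):
        cv2.putText(r,str(y+j),(0,j*k+10),0,.35,(255,255,255),1); cv2.line(r,(25,j*k),(31,j*k),(255,255,255),1)
    cv2.imwrite("pics/"+n,r)
c(a,255,150,40,40,15,"s1.png");c(b,390,220,40,30,20,"t1.png");c(b,465,225,45,30,17,"t2.png")
E
```

```text
(no output)
```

View pics/s1.png

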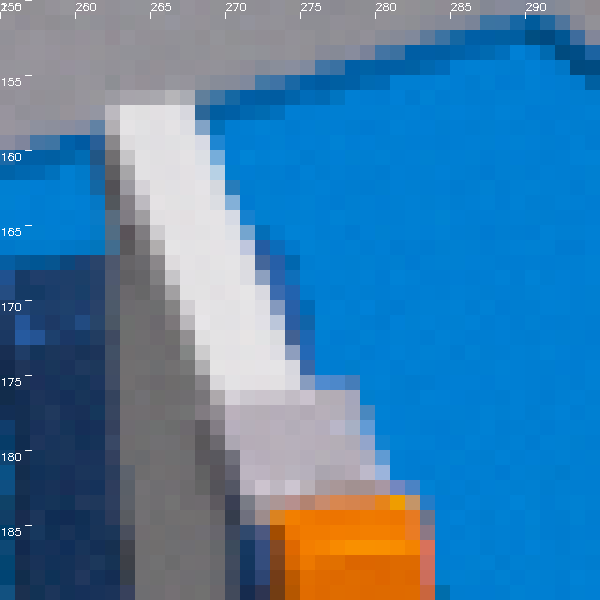

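View pics/t1.png

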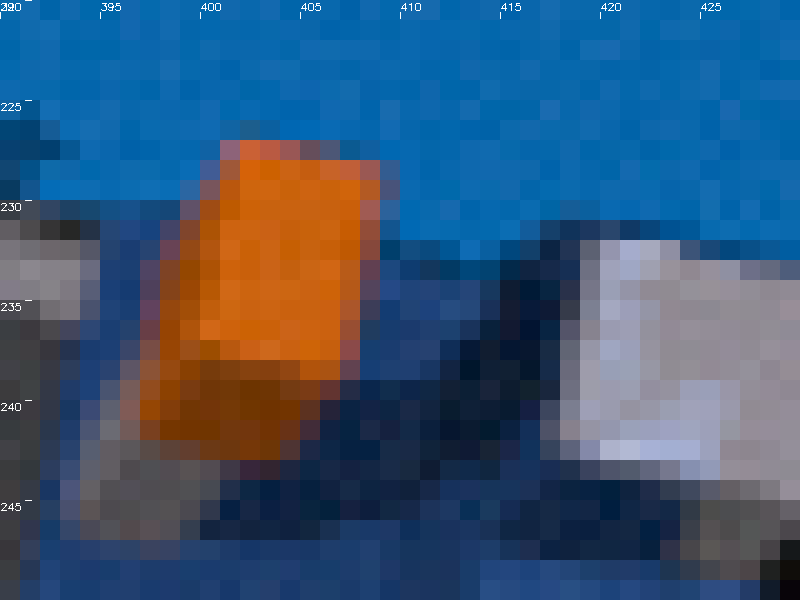

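View pics/t2.png

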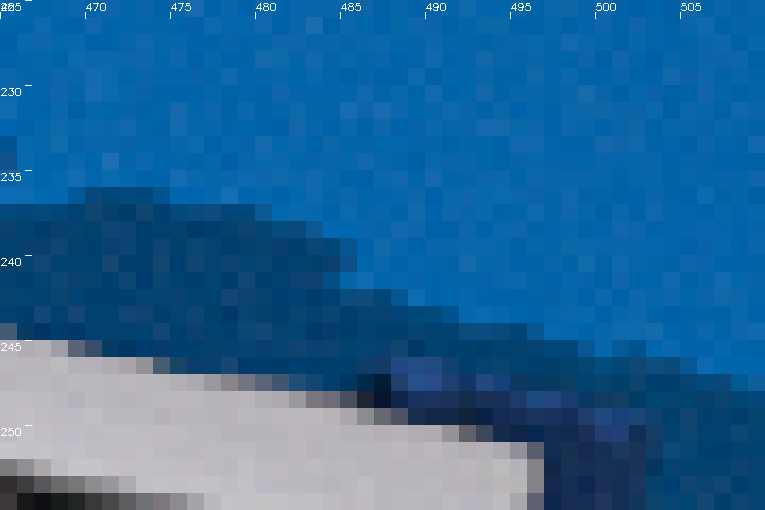

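```bash
cat > h.py <<'E'
import numpy as np,cv2,pickle
def load(n): return pickle.load(open(n,"rb"))
def ray(d,p):
    R,t,K=d["R"],d["t"],d["K"]; c=-R.T@t; v=R.T@np.linalg.inv(K)@np.array([p[0],p[1],1.]); return c,v/np.linalg.norm(v)
def onz(d,p,z):
    c,v=ray(d,p); return c+v*(z-c[2])/v[2]
def tri(d1,p1,d2,p2):
    A=np.zeros((3,3));b=np.zeros(3)
    for d,p in((d1,p1),(d2,p2)):
        c,v=ray(d,p);M=np.eye(3)-np.outer(v,v);A+=M;b+=M@c
    X=np.linalg.solve(A,b); return X,[np.linalg.norm((np.eye(3)-np.outer(v,v))@(X-c)) for c,v in(ray(d1,p1),ray(d2,p2))]
def proj(d,X):
    q=d["K"]@(d["R"]@np.asarray(X)+d["t"]); return q[:2]/q[2]
E
python3 - <<'E'
from h import *
S=load("scene0.pkl");T=load("top0.pkl")
print("grip",tri(S,(277.9,184.3),T,(403.9,232.4)), onz(S,(277.9,184.3),.134),onz(T,(403.9,232.4),.134))
g=T["frame"].astype(float); 
# lid top: columns 440..494
for x in (445,460,475,490): print(x,[tuple(int(q) for q in g[y,x]) for y in range(238,262)])
E
```

```text
grip (array([ 0.55486032, -0.12495302,  0.13183432]), [np.float64(0.0004282791930079183), np.float64(0.00042827919300803994)]) [ 0.55650088 -0.12102484  0.134     ] [ 0.55477948 -0.12483786  0.134     ]
445 [(6, 63, 114), (27, 77, 117), (163, 159, 167), (188, 185, 190), (189, 186, 194), (188, 185, 194), (192, 189, 195), (192, 191, 194), (194, 192, 198), (194, 190, 197), (104, 101, 107), (22, 22, 23), (87, 85, 88), (113, 112, 116), (111, 110, 114), (106, 105, 110), (110, 111, 112), (114, 112, 115), (94, 92, 94), (60, 62, 62), (115, 112, 118), (118, 117, 125), (97, 91, 99), (62, 61, 65)]
460 [(7, 65, 110), (8, 68, 112), (0, 62, 111), (2, 65, 110), (0, 59, 108), (78, 96, 116), (184, 182, 188), (192, 190, 193), (187, 185, 188), (184, 183, 189), (193, 191, 197), (194, 194, 200), (191, 188, 195), (117, 114, 118), (35, 34, 36), (96, 94, 97), (109, 110, 113), (110, 109, 112), (105, 105, 109), (111, 110, 114), (111, 112, 114), (100, 99, 102), (43, 43, 42), (106, 101, 107)]
475 [(6, 65, 110), (0, 65, 108), (0, 63, 112), (0, 66, 111), (9, 66, 113), (4, 67, 112), (0, 64, 111), (0, 62, 111), (26, 68, 100), (179, 174, 179), (187, 185, 189), (186, 181, 186), (188, 187, 193), (187, 184, 192), (191, 189, 195), (193, 190, 197), (141, 139, 141), (56, 56, 53), (38, 37, 37), (103, 101, 106), (109, 108, 111), (102, 102, 105), (108, 105, 106), (109, 108, 112)]
490 [(0, 97, 168), (9, 100, 170), (2, 101, 168), (0, 101, 168), (0, 100, 171), (1, 74, 124), (0, 65, 111), (4, 66, 110), (34, 74, 124), (42, 75, 135), (28, 52, 93), (17, 39, 69), (174, 170, 175), (187, 183, 188), (183, 182, 188), (185, 185, 188), (185, 183, 188), (185, 181, 187), (187, 186, 192), (172, 171, 174), (86, 82, 86), (36, 33, 38), (108, 105, 105), (72, 84, 115)]
```

```bash
python3 - <<'E'
import cv2
a=cv2.imread("pics/scene0.png");b=cv2.imread("pics/top0.png")
def c(im,x,y,w,h,k,n):
    r=cv2.resize(im[y:y+h,x:x+w],None,fx=k,fy=k,interpolation=cv2.INTER_NEAREST)
    for i in range(0,w,5):
        cv2.putText(r,str(x+i),(i*k,10),0,.35,(255,255,255),1); cv2.line(r,(i*k,12),(i*k,18),(255,255,255),1)
    for j in range(0,h,5):
        cv2.putText(r,str(y+j),(0,j*k+10),0,.35,(255,255,255),1); cv2.line(r,(25,j*k),(31,j*k),(255,255,255),1)
    cv2.imwrite("pics/"+n,r)
c(a,340,270,90,70,9,"s2.png");c(b,185,235,90,70,9,"t3.png");c(b,425,230,80,45,10,"t4.png")
E
```

```text
(no output)
```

View pics/s2.png

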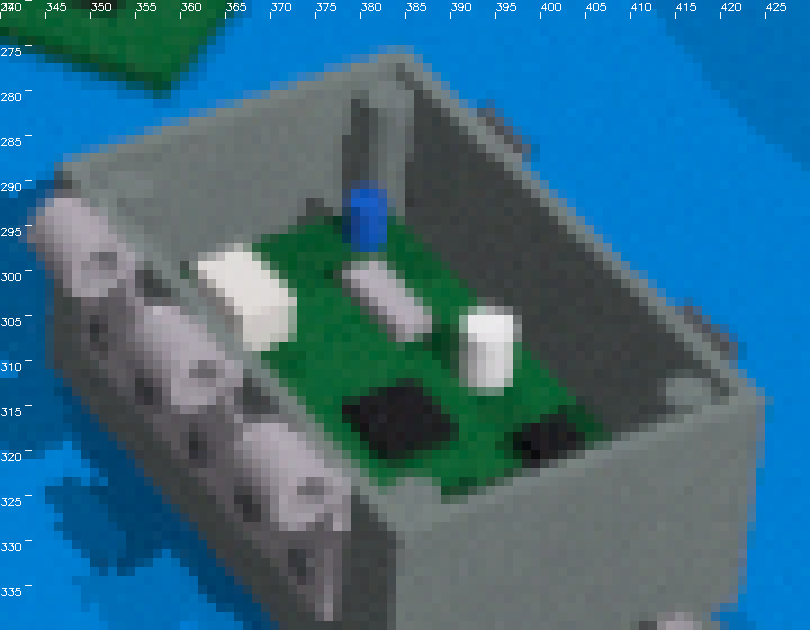

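View pics/t3.png

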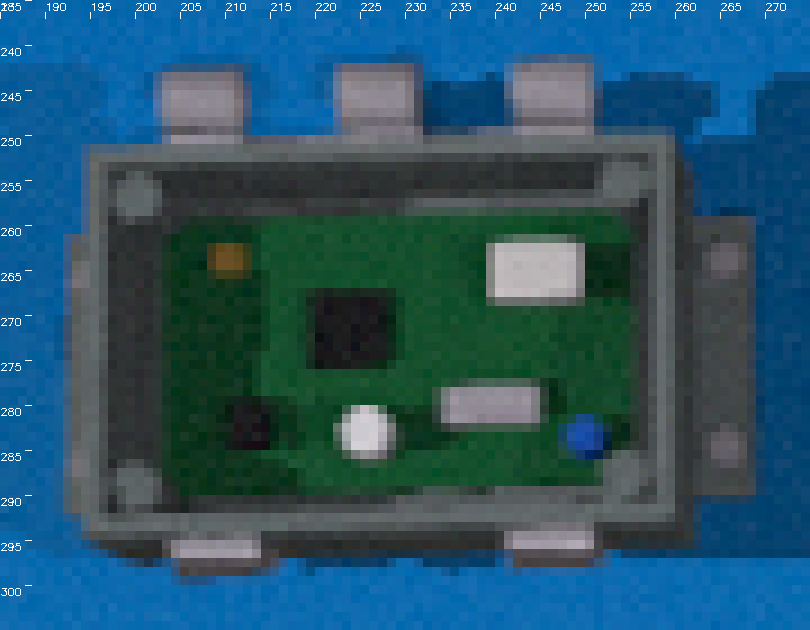

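View pics/t4.png

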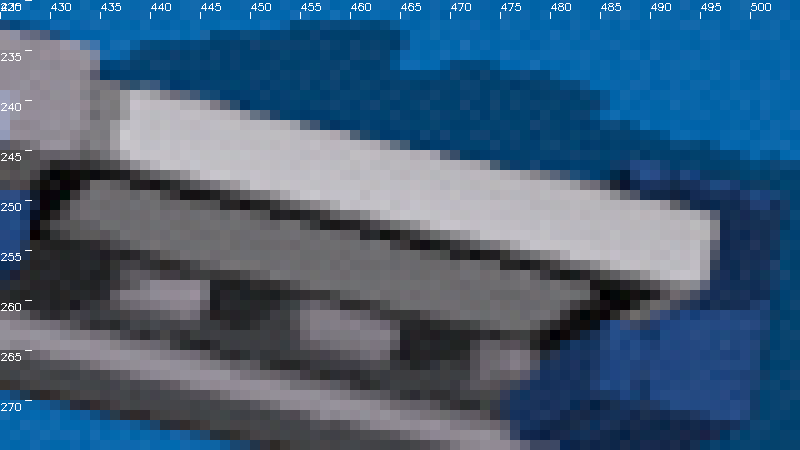

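```bash
cat >> h.py <<'E'
def cross(v,lev,first=True):
    # subpixel indices where profile v crosses lev
    out=[]
    for i in range(len(v)-1):
        if (v[i]-lev)*(v[i+1]-lev)<0: out.append((i+(lev-v[i])/(v[i+1]-v[i]), v[i+1]>v[i]))
    return out
def fit(P):
    P=np.array(P); 
    for _ in range(3):
        c=P.mean(0);u=np.linalg.svd(P-c)[2][0];n=np.array([-u[1],u[0]]);r=(P-c)@n
        k=abs(r)<max(2*r.std(),.05)
        P=P[k]
    return c,u,r.std()
def inter(a,b):
    A=np.array([a[1],-b[1]]).T; s=np.linalg.solve(A,b[0]-a[0]); return a[0]+a[1]*s[0]
E
python3 - <<'E'
from h import *
S=load("scene0.pkl");T=load("top0.pkl")
g=T["frame"].astype(float); r=g[:,:,0]
U=[];L=[]
for x in range(441,490):
    y0=int(239.5+(x-441)*.217)-3
    v=r[y0:y0+14,x]; c=cross(v,120)
    up=[q for q,s in c if s]; dn=[q for q,s in c if not s]
    if up and dn: U.append((x,y0+up[0])); L.append((x,y0+dn[0]))
fu,fl=fit(U),fit(L); print(fu,fl)
E1=[]
for y in range(252,258):
    c=cross(r[y,485:502],110); E1+=[(485+q,y) for q,s in c if not s][:1]
print(E1)
fe=fit(E1)
Z=.117
W=[onz(T,inter(f,fe),Z) for f in(fu,fl)]; W2=[onz(T,f[0]-f[1]*20*np.sign(f[1][0]),Z) for f in(fu,fl)]
print("end corners",W)
for w,w2 in zip(W,W2): d=w2-w; print("yaw of y axis",np.degrees(np.arctan2(-d[0],d[1])))
d=W2[0]-W[0]; d/=np.linalg.norm(d); d2=W2[1]-W[1]; d2/=np.linalg.norm(d2); d=(d+d2)/2;d/=np.linalg.norm(d)
n=np.array([d[1],-d[0],0]); print("thick",(W[0]-W[1])@n)
mid=(W[0]+W[1])/2; lt=mid+d*.06; print("lid_top",lt,"x dir",n)
gx=lt-d*0; print("grip pred hold y:", )
G=np.array([.5548,-.125,.134]); e=G-lt; print("grip rel along y,x",e@d,e@n)
# scene view far corners
for p in((261.7,156.5),(267.3,156.5)): print(onz(S,p,Z))
for w in W: print(proj(S,w))
# case rim top view
g1=g[:,:,2]-g[:,:,0] # blue minus red : bg high
for nm,pts in dict(TL=(194.3,251),TR=(259,250),BR=(259.5,292.5),BL=(194,293)).items(): print(nm,onz(T,pts,.053))
for nm,pts in dict(far=(384,274.8),near_hinge=(346.5,287.8),ne=(424,313.5),n2=(383.5,330.2)).items(): print(nm,onz(S,pts,.053))
E
```

```text
(array([465.        , 244.26324134]), array([0.97723246, 0.21217146]), np.float64(0.1575733185372344)) (array([464.63829787, 252.05400915]), array([0.97717589, 0.21243182]), np.float64(0.04247130243435831))
[(np.float64(496.1880341880342), 252), (np.float64(496.20353982300884), 253), (np.float64(495.7808219178082), 254), (np.float64(495.60869565217394), 255), (np.float64(495.46902654867256), 256), (np.float64(495.384), 257)]
end corners [array([ 0.50870668, -0.28307252,  0.117     ]), array([ 0.49578132, -0.27844473,  0.117     ])]
yaw of y axis -18.54976672756016
yaw of y axis -18.530224845056726
thick 0.01372603317725246
lid_top [ 0.52132199 -0.22387251  0.117     ] x dir [ 0.94810193 -0.31796656  0.        ]
grip pred hold y:
grip rel along y,x 0.10438610358675339 0.0003024103381347738
[ 0.51002929 -0.27813647  0.117     ]
[ 0.49958504 -0.27163317  0.117     ]
[261.17967183 155.51627977]
[267.3496942  154.93495451]
TL [0.57619411 0.25059928 0.053     ]
TR [0.56572703 0.13161804 0.053     ]
BR [0.4872727  0.13726375 0.053     ]
BL [0.49866831 0.25582327 0.053     ]
far [0.48935143 0.14075918 0.053     ]
near_hinge [0.56723482 0.13595229 0.053     ]
ne [0.49778547 0.25877875 0.053     ]
n2 [0.57867663 0.25557532 0.053     ]
```

```bash
cat > case.py <<'E'
from h import *
def casefit(T,verbose=True):
    g=T["frame"].astype(float); b=g[:,:,2]-g[:,:,0]
    # rim top outer edge between knuckles is grey vs dark/blue; use b channel (blue mat high) ; left side too
    top=[];left=[]
    for x in [*range(197,200),*range(214,219),*range(233,238),*range(253,257)]:
        c=[q for q,s in cross(b[245:255,x],50) if not s]
        if c: top.append((x,245+c[-1]))
    for y in range(254,259):
        c=[q for q,s in cross(b[y,188:200],70) if not s]
        if c: left.append((188+c[0],y))
    return top,left
T=load("top0.pkl");g=T["frame"].astype(float);b=g[:,:,2]-g[:,:,0]
top,left=casefit(T);print([(x,round(y,2)) for x,y in top]);print(left)
f=fit(top);P=[onz(T,f[0]+f[1]*k,.053) for k in(-25,25)];d=P[1]-P[0];print("rim yaw",np.degrees(np.arctan2(d[0],-d[1])),f[2])
# knuckle sides + back edge
for nm,(a,c) in dict(L=(197,218),M=(216,237),R=(236,257)).items():
    ed=[]
    for y in range(243,249):
        cr=cross(b[y,a:c],60); dn=[a+q for q,s in cr if not s]; up=[a+q for q,s in cr if s]
        ed.append((dn[0] if dn else np.nan, up[-1] if up else np.nan))
    ed=np.array(ed); 
    bk=[]
    m=np.nanmean(ed)
    for x in range(int(m)-3,int(m)+4):
        c2=[q for q,s in cross(b[236:248,x],60) if not s]
        if c2: bk.append(236+c2[0])
    print(nm,ed.round(2).tolist(),"back",np.mean(bk).round(2), "side world",[onz(T,(np.nanmean(ed[:,i]),245.5),.06)[:2].round(4) for i in(0,1)],"back world@.058",onz(T,(m,np.mean(bk)),.0565)[:2].round(4))
E
python3 case.py
```

```text
[(197, np.float64(251.02)), (198, np.float64(251.1)), (199, np.float64(250.91)), (214, np.float64(249.77)), (215, np.float64(249.77)), (216, np.float64(249.79)), (217, np.float64(249.78)), (218, np.float64(249.77)), (233, np.float64(249.04)), (235, np.float64(249.14)), (236, np.float64(249.05)), (237, np.float64(249.02)), (253, np.float64(249.25)), (254, np.float64(249.27)), (255, np.float64(249.28)), (256, np.float64(249.28))]
[(np.float64(194.0142857142857), 254), (np.float64(194.02857142857144), 255), (np.float64(193.9879518072289), 256), (np.float64(194.08333333333334), 257), (np.float64(194.0144927536232), 258)]
rim yaw -4.241484245276026 0.3680902402035603
L [[202.45, 211.48], [202.29, 211.98], [202.28, 212.13], [202.38, 212.14], [202.42, 212.14], [202.74, 211.82]] back 242.23 side world [array([0.5835, 0.2338]), array([0.5817, 0.2164])] back world@.058 [0.5895 0.2253]
M [[221.86, 231.23], [221.9, 231.29], [221.87, 231.55], [221.86, 231.82], [222.11, 231.7], [222.25, 231.67]] back 241.63 side world [array([0.5798, 0.1981]), array([0.578 , 0.1806])] back world@.058 [0.5869 0.1893]
R [[241.47, 250.41], [240.9, 250.48], [240.77, 251.04], [241.13, 251.1], [241.35, 251.07], [241.37, 250.76]] back 241.21 side world [array([0.5761, 0.163 ]), array([0.5743, 0.1453])] back world@.058 [0.584  0.1539]
```

```bash
cat >> h.py <<'E'
from scipy.spatial.transform import Rotation as Ro
def rot(s): q=s["tool_rot"]; return Ro.from_quat([q[1],q[2],q[3],q[0]]).as_matrix()
def plan(s,target,zyaw=None):
    """shift in tool axes to world target; spin so that tool z points at world yaw zyaw (deg)"""
    R=rot(s); sh=R.T@(np.asarray(target)-s["tool_pos"]); sp=0
    if zyaw is not None:
        d=np.array([np.cos(np.radians(zyaw)),np.sin(np.radians(zyaw)),0]); v=R.T@d
        sp=np.arctan2(-v[1],v[2])
    return sh,sp
def rep(s):
    R=rot(s); print("t",round(s["time"],2),"tcp",s["tool_pos"].round(4),"xdir",R[:,0].round(4),"zyaw",np.degrees(np.arctan2(R[1,2],R[0,2])).round(2),"F",s["contact_force"].round(1),"M",s["moment"].round(2),"gap",round(s["finger_gap"],4),"j6",s["joint_pos"][5].round(2))
E
cat > p.py <<'E'
import sys
from h import *
from bench import ctrl
s=ctrl.read_state(); rep(s)
a=[float(v) for v in sys.argv[1:]]
if a:
    sh,sp=plan(s,a[:3],a[3] if len(a)>3 else None); print("shift",sh.round(4),"spin",round(sp,4),"or",round(sp-np.pi*np.sign(sp),4)); print(rot(s).round(3))
E
python3 p.py .5548 -.1248 .2 -18.5
```

```text
t 0.1 tcp [ 0.161  -0.4993  0.2307] xdir [-2.0e-04  1.3e-03 -1.0e+00] zyaw -72.13 F [-0.6 -1.1  0.9] M [ 0.    0.06 -0.03] gap 0.0852 j6 -0.15
shift [ 0.0311  0.4897 -0.2356] spin -0.9361 or 2.2055
[[-0.     0.952  0.307]
 [ 0.001  0.307 -0.952]
 [-1.     0.    -0.001]]
```

move_arm:
  plan:
    - [[0.03, 0.49, -0.236], -0.936]
    - [[0.03, 0.49, -0.236], -0.936]
    - [[0.03, 0.49, -0.236], -0.936]
    - [[0.03, 0.49, -0.236], -0.936]
    - [[0.03, 0.49, -0.236], -0.936]

```text
time: 0.52
tool_pos: [0.3125, -0.3545, 0.2194]
tool_rot: [0.672, 0.219, 0.673, -0.218]
contact_force: [1.0, 0.6, 0.3]
finger_gap: 0.0854
```

```bash
python3 p.py .5548 -.1248 .2 -18.5
```

```text
t 0.52 tcp [ 0.3125 -0.3545  0.2194] xdir [-2.0e-04  1.4e-03 -1.0e+00] zyaw -36.01 F [1.  0.6 0.3] M [ 0.01 -0.04 -0.03] gap 0.0854 j6 -0.38
shift [0.0197 0.3283 0.0609] spin -0.3057 or 2.8359
[[-0.     0.588  0.809]
 [ 0.001  0.809 -0.588]
 [-1.     0.001 -0.001]]
```

move_arm:
  plan:
    - [[0.02, 0.328, 0.061], -0.306]
    - [[0.02, 0.328, 0.061], -0.306]
    - [[0.02, 0.328, 0.061], -0.306]
    - [[0.02, 0.328, 0.061], -0.306]
    - [[0.02, 0.328, 0.061], -0.306]

```text
time: 0.93
tool_pos: [0.4634, -0.211, 0.207]
tool_rot: [0.698, 0.114, 0.698, -0.113]
contact_force: [0.6, -1.3, -0.3]
finger_gap: 0.0854
```

```bash
python3 p.py .5548 -.1248 .17 -18.5
```

```text
t 0.93 tcp [ 0.4634 -0.211   0.207 ] xdir [-7.0e-04  1.6e-03 -1.0e+00] zyaw -18.46 F [ 0.6 -1.3 -0.3] M [-0.02 -0.02  0.04] gap 0.0854 j6 -0.26
shift [0.0371 0.1107 0.0595] spin 0.0007 or -3.1409
[[-0.001  0.317  0.949]
 [ 0.002  0.949 -0.317]
 [-1.     0.001 -0.001]]
```

move_arm:
  plan:
    - [[0.037, 0.111, 0.0595], 0]
    - [[0.037, 0.111, 0.0595], 0]
    - [[0.037, 0.111, 0.0595], 0]
    - [[0.037, 0.111, 0.0595], 0]
    - [[0.037, 0.111, 0.0595], 0]
  gripper: 0.05

```text
time: 1.35
tool_pos: [0.5556, -0.1221, 0.1683]
tool_rot: [0.697, 0.113, 0.699, -0.111]
contact_force: [-0.5, -0.2, -0.1]
finger_gap: 0.0499
```

```bash
cat > snap.py <<'E'
import sys
from h import *
from bench import ctrl
n=sys.argv[1]; s=ctrl.read_state(); rep(s)
for v in ("scene","top"):
    d=ctrl.snapshot(v); d["state"]=s; pickle.dump(d,open(f"{v}{n}.pkl","wb")); cv2.imwrite(f"pics/{v}{n}.png",d["frame"][:,:,::-1])
E
cat > crop.py <<'E'
import sys,cv2
f,x,y,w,h,k,o=sys.argv[1:]; x,y,w,h,k=map(int,(x,y,w,h,k))
im=cv2.imread(f"pics/{f}.png")
r=cv2.resize(im[y:y+h,x:x+w],None,fx=k,fy=k,interpolation=cv2.INTER_NEAREST)
for i in range(0,w,5):
    cv2.putText(r,str(x+i),(i*k,10),0,.35,(255,255,255),1); cv2.line(r,(i*k,12),(i*k,18),(255,255,255),1)
for j in range(0,h,5):
    cv2.putText(r,str(y+j),(0,j*k+10),0,.35,(255,255,255),1); cv2.line(r,(25,j*k),(31,j*k),(255,255,255),1)
cv2.imwrite("pics/"+o+".png",r)
E
python3 snap.py 1; python3 crop.py scene1 230 130 80 60 10 s5; python3 crop.py top1 360 190 80 60 10 t5
python3 - <<'E'
from h import *
for v in("scene1","top1"):
    d=load(v+".pkl"); print(v,proj(d,d["state"]["tool_pos"]))
E
```

```text
t 1.35 tcp [ 0.5556 -0.1221  0.1683] xdir [-0.0033  0.0029 -1.    ] zyaw -18.23 F [-0.5 -0.2 -0.1] M [-0.04 -0.   -0.  ] gap 0.0499 j6 -0.03
scene1 [277.47404717 168.30120073]
top1 [405.21249212 227.69991221]
```

View pics/s5.png

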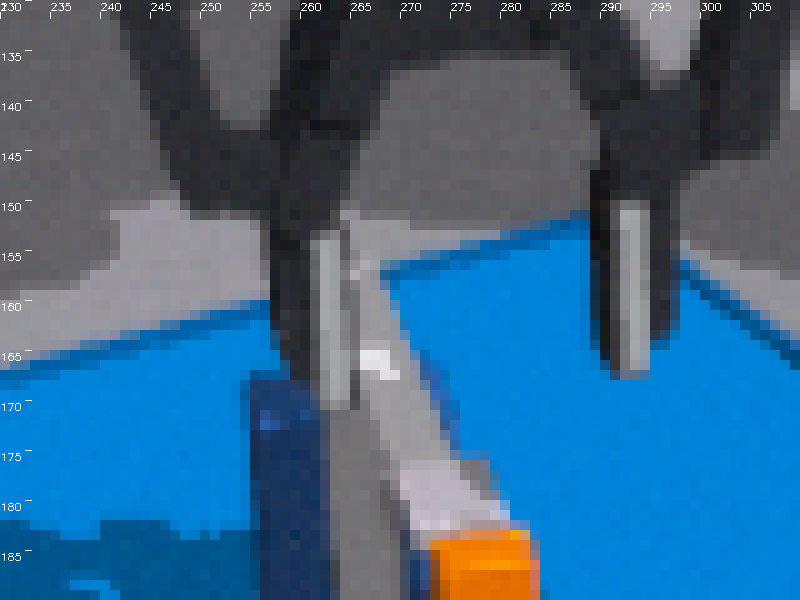

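View pics/t5.png

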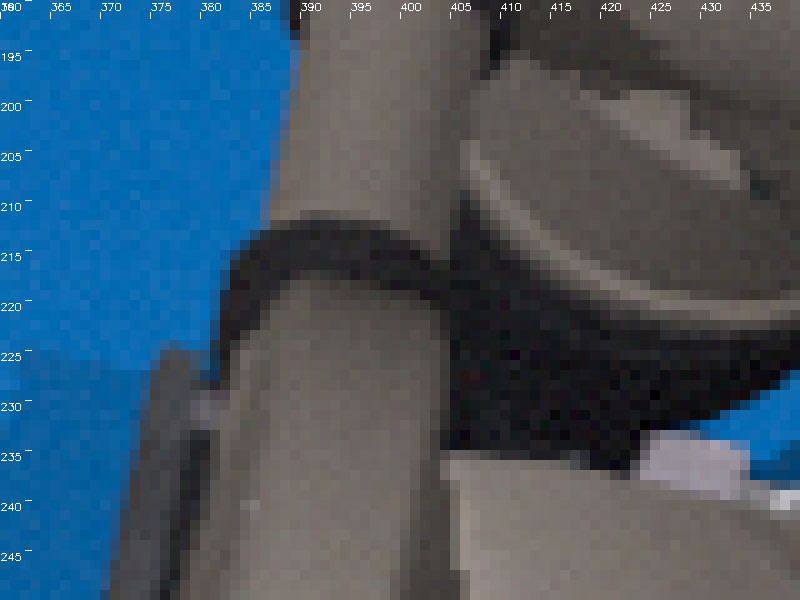

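```bash
python3 p.py .555 -.124 .106 -18.5
```

```text
t 1.45 tcp [ 0.5544 -0.1247  0.1698] xdir [-0.002   0.0015 -1.    ] zyaw -18.42 F [ 0.  -0.6  0.7] M [-0.02 -0.01  0.01] gap 0.05 j6 -0.04
shift [0.0638 0.0009 0.0005] spin 0.0014 or -3.1402
[[-0.002  0.316  0.949]
 [ 0.002  0.949 -0.316]
 [-1.     0.001 -0.002]]
```

move_arm:
  plan:
    - [[0.03, 0.001, 0.0005], 0]
    - [[0.055, 0.001, 0.0005], 0]
    - [[0.064, 0.001, 0.0005], 0]
    - [[0.064, 0.001, 0.0005], 0]

```text
time: 1.78
tool_pos: [0.553, -0.1248, 0.1042]
tool_rot: [0.696, 0.115, 0.7, -0.113]
contact_force: [-0.7, 1.2, 0.9]
finger_gap: 0.0498
```

move_arm:
  plan:
    - [[0, 0, 0], 0]
    - [[0, 0, 0], 0]
    - [[0, 0, 0], 0]
    - [[0, 0, 0], 0]
    - [[0, 0, 0], 0]
  gripper: 0.012

```text
time: 2.2
tool_pos: [0.554, -0.1259, 0.1061]
tool_rot: [0.697, 0.114, 0.699, -0.114]
contact_force: [-1.3, -3.7, 7.1]
finger_gap: 0.0187
```

```bash
python3 p.py .555 -.124 .106 -18.5
```

```text
t 2.2 tcp [ 0.554  -0.1259  0.1061] xdir [-2.8e-03  5.0e-04 -1.0e+00] zyaw -18.55 F [-1.3 -3.7  7.1] M [-0.59  0.09 -0.04] gap 0.0187 j6 -0.03
shift [0.0001 0.0022 0.0003] spin -0.0008 or 3.1408
[[-0.003  0.318  0.948]
 [ 0.     0.948 -0.318]
 [-1.    -0.    -0.003]]
```

move_arm:
  plan:
    - [[0, 0.005, 0], 0]
    - [[0, 0.011, 0], 0]
    - [[0, 0.017, 0], 0]
    - [[0, 0.021, 0], 0]
    - [[0, 0.021, 0], 0]

```text
time: 2.62
tool_pos: [0.5607, -0.1058, 0.1061]
tool_rot: [0.697, 0.114, 0.699, -0.114]
contact_force: [-0.9, -2.3, -2.3]
finger_gap: 0.0187
```

```bash
python3 p.py .555 -.124 .106 -18.5
```

```text
t 2.62 tcp [ 0.5607 -0.1058  0.1061] xdir [-2.9e-03  3.0e-04 -1.0e+00] zyaw -18.52 F [-0.9 -2.3 -2.3] M [-0.25 -0.02 -0.08] gap 0.0187 j6 0.0
shift [ 0.0001 -0.0191  0.0004] spin -0.0003 or 3.1413
[[-0.003  0.318  0.948]
 [ 0.     0.948 -0.318]
 [-1.    -0.001 -0.003]]
```

move_arm:
  plan:
    - [[0, 0, 0], 0]
    - [[0, 0, 0], 0]
    - [[0, 0, 0], 0]
    - [[0, 0, 0], 0]
  gripper: 0.055

```text
time: 2.95
tool_pos: [0.5608, -0.1056, 0.1063]
tool_rot: [0.697, 0.114, 0.699, -0.114]
contact_force: [-0.7, 0.3, 0.3]
finger_gap: 0.0551
```

move_arm:
  plan:
    - [[-0.04, 0, 0], 0]
    - [[-0.07, 0, 0], 0]
    - [[-0.07, -0.04, 0], 0]
    - [[-0.07, -0.08, 0], 0]
    - [[-0.07, -0.121, 0], 0]

```text
time: 3.37
tool_pos: [0.5225, -0.221, 0.1774]
tool_rot: [0.698, 0.113, 0.698, -0.113]
contact_force: [0.9, -0.4, -0.7]
finger_gap: 0.0554
```

```bash
python3 snap.py 2; python3 p.py .5213 -.2239 .17 -18.5;  python3 crop.py scene2 230 120 90 75 9 s6; python3 crop.py top2 370 200 100 75 8 t6
```

```text
t 3.37 tcp [ 0.5225 -0.221   0.1774] xdir [-8.e-04 -3.e-04 -1.e+00] zyaw -18.38 F [ 0.9 -0.4 -0.7] M [-0.04 -0.03  0.03] gap 0.0554 j6 -0.21
t 3.47 tcp [ 0.521  -0.2255  0.1767] xdir [-0.0022 -0.0016 -1.    ] zyaw -18.83 F [ 0.6  0.9 -0.4] M [-0.02 -0.   -0.  ] gap 0.0554 j6 -0.21
shift [ 0.0067  0.0016 -0.0002] spin -0.0058 or 3.1358
[[-0.002  0.323  0.946]
 [-0.002  0.946 -0.323]
 [-1.    -0.002 -0.002]]
```

View pics/s6.png

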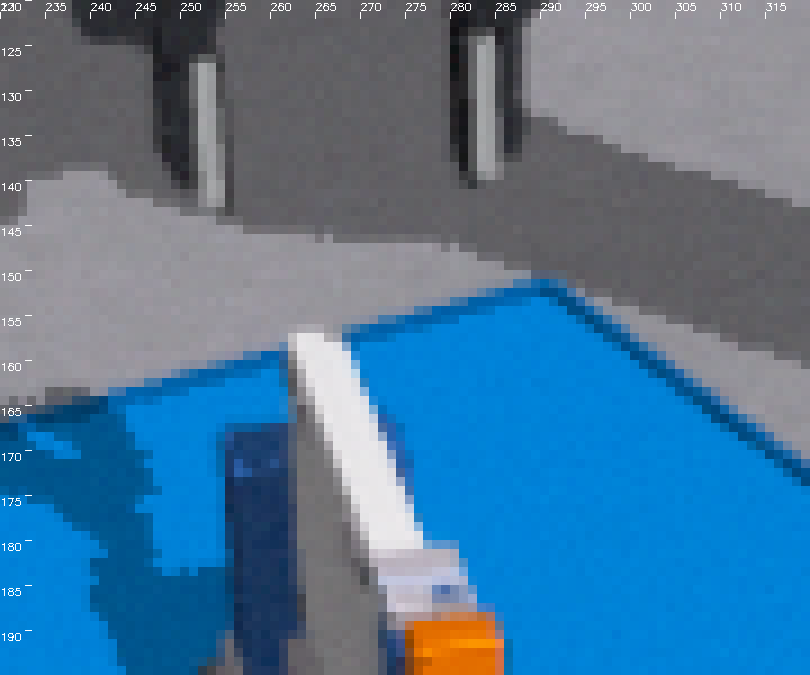

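View pics/t6.png

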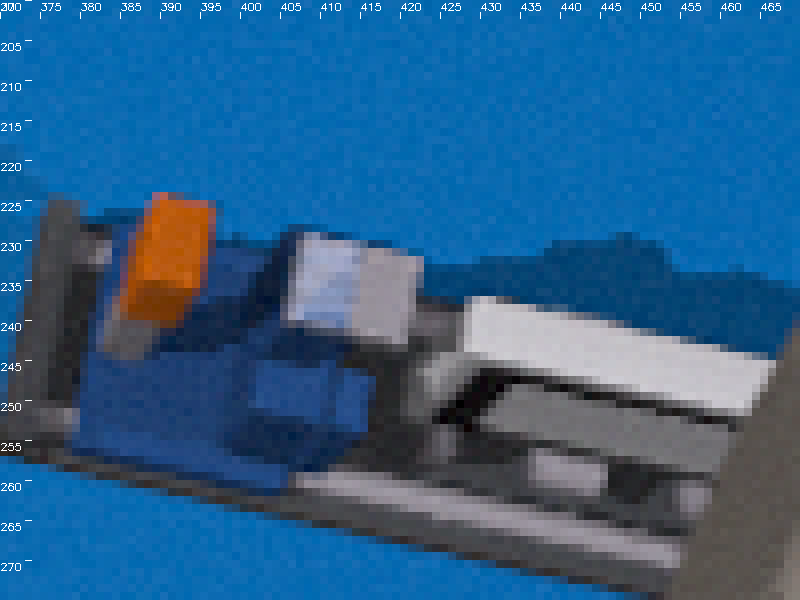

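```bash
python3 - <<'E'
from h import *
T=load("top2.pkl");r=T["frame"][:,:,0].astype(float)
E=[]
for y in range(238,243):
    E.append([(424+q,y) for q,s in cross(r[y,424:435],150) if s][:1])
print(E)
E=[e[0] for e in E if e]
U=[];L=[]
for x in range(432,455):
    y0=int(237.5+(x-432)*.217)-3
    c=cross(r[y0:y0+14,x],120); u=[q for q,s in c if s];dn=[q for q,s in c if not s]
    if u and dn: U.append((x,y0+u[0]));L.append((x,y0+dn[0]))
fe,fu,fl=fit(E),fit(U),fit(L)
W=[onz(T,inter(f,fe),.117) for f in(fu,fl)];print(W); m=(W[0]+W[1])/2
other=np.array([.50224,-.28076,.117]); d=m-other; print("len",np.linalg.norm(d),"yaw",np.degrees(np.arctan2(-d[0],d[1])),"mid",(m+other)/2)
E
```

```text
[[(np.float64(428.2881355932203), 238)], [(np.float64(427.7761194029851), 239)], [(np.float64(427.6666666666667), 240)], [(np.float64(427.672131147541), 241)], [(np.float64(427.44827586206895), 242)]]
[array([ 0.54688843, -0.16948936,  0.117     ]), array([ 0.53355524, -0.16512212,  0.117     ])]
len 0.11964317302812118 yaw -18.50934257753593 mid [ 0.52123092 -0.22403287  0.117     ]
```

```bash
python3 p.py .5215 -.2235 .088 -18.5
```

```text
t 3.47 tcp [ 0.521  -0.2255  0.1767] xdir [-0.0022 -0.0016 -1.    ] zyaw -18.83 F [ 0.6  0.9 -0.4] M [-0.02 -0.   -0.  ] gap 0.0554 j6 -0.21
shift [0.0887 0.0023 0.    ] spin -0.0058 or 3.1358
[[-0.002  0.323  0.946]
 [-0.002  0.946 -0.323]
 [-1.    -0.002 -0.002]]
```

move_arm:
  plan:
    - [[0.03, 0.0023, 0], -0.006]
    - [[0.06, 0.0023, 0], -0.006]
    - [[0.08, 0.0023, 0], -0.006]
    - [[0.0887, 0.0023, 0], -0.006]
    - [[0.0887, 0.0023, 0], -0.006]

```text
time: 3.88
tool_pos: [0.5205, -0.2224, 0.0861]
tool_rot: [0.696, 0.114, 0.7, -0.114]
contact_force: [-0.6, -0.1, -0.4]
finger_gap: 0.055
```

```bash
python3 p.py .5215 -.2235 .088 -18.5
```

```text
t 3.88 tcp [ 0.5205 -0.2224  0.0861] xdir [-5.8e-03  8.0e-04 -1.0e+00] zyaw -18.48 F [-0.6 -0.1 -0.4] M [ 0.01 -0.02  0.01] gap 0.055 j6 -0.21
shift [-0.0019 -0.0007  0.0013] spin 0.0003 or -3.1413
[[-0.006  0.317  0.948]
 [ 0.001  0.948 -0.317]
 [-1.    -0.001 -0.006]]
```

```bash
python3 snap.py 3; python3 p.py .5215 -.2235 .088 -18.5
```

```text
t 3.88 tcp [ 0.5205 -0.2224  0.0861] xdir [-5.8e-03  8.0e-04 -1.0e+00] zyaw -18.48 F [-0.6 -0.1 -0.4] M [ 0.01 -0.02  0.01] gap 0.055 j6 -0.21
t 3.98 tcp [ 0.5222 -0.2234  0.0889] xdir [-0.0012 -0.0021 -1.    ] zyaw -18.47 F [ 0.4  0.3 -0.1] M [-0.01 -0.03 -0.07] gap 0.055 j6 -0.21
shift [ 0.0009 -0.0003 -0.0006] spin 0.0005 or -3.1411
[[-0.001  0.317  0.948]
 [-0.002  0.948 -0.317]
 [-1.    -0.002 -0.   ]]
```

Good. Close on the lid.

move_arm:
  plan:
    - [[0, 0, 0], 0]
    - [[0, 0, 0], 0]
    - [[0, 0, 0], 0]
    - [[0, 0, 0], 0]
    - [[0, 0, 0], 0]
  gripper: 0.008

```text
time: 4.4
tool_pos: [0.5225, -0.2236, 0.09]
tool_rot: [0.698, 0.113, 0.698, -0.114]
contact_force: [-1.1, 1.8, 6.0]
finger_gap: 0.0132
```

```bash
python3 snap.py 4; python3 p.py .5215 -.2235 .088 -18.5
```

```text
t 4.4 tcp [ 0.5225 -0.2236  0.09  ] xdir [ 1.0e-04 -2.8e-03 -1.0e+00] zyaw -18.47 F [-1.1  1.8  6. ] M [0.15 0.26 0.01] gap 0.0132 j6 -0.21
t 4.5 tcp [ 0.5226 -0.2235  0.09  ] xdir [ 1.0e-04 -2.8e-03 -1.0e+00] zyaw -18.47 F [-1.4  1.2  5.9] M [ 0.21  0.33 -0.02] gap 0.0133 j6 -0.21
shift [ 0.002  -0.0003 -0.001 ] spin 0.0006 or -3.141
[[ 0.     0.317  0.949]
 [-0.003  0.949 -0.317]
 [-1.    -0.003  0.001]]
```

move_arm:
  plan:
    - [[-0.004, 0, 0], 0]
    - [[-0.014, 0, 0], 0]
    - [[-0.03, 0, 0], 0]
    - [[-0.05, 0, 0], 0]
    - [[-0.07, 0, 0], 0]

```text
time: 4.92
tool_pos: [0.5222, -0.2232, 0.161]
tool_rot: [0.698, 0.113, 0.698, -0.114]
contact_force: [0.9, 0.1, -2.8]
finger_gap: 0.013
```

```bash
python3 snap.py 5;python3 p.py .5875 .189 .219 -4.3; python3 crop.py scene5 220 80 100 110 5 s7
```

```text
t 4.92 tcp [ 0.5222 -0.2232  0.161 ] xdir [-8.0e-04 -2.2e-03 -1.0e+00] zyaw -18.47 F [ 0.9  0.1 -2.8] M [-0.01 -0.05  0.  ] gap 0.013 j6 -0.21
t 5.02 tcp [ 0.5243 -0.2243  0.1638] xdir [ 0.0062 -0.0064 -1.    ] zyaw -18.47 F [-0.6 -0.5 -2. ] M [-0.01  0.01  0.02] gap 0.013 j6 -0.21
shift [-0.0574  0.4119 -0.0705] spin -0.2473 or 2.8943
[[ 0.006  0.317  0.948]
 [-0.006  0.948 -0.317]
 [-1.    -0.004  0.008]]
```

View pics/s7.png

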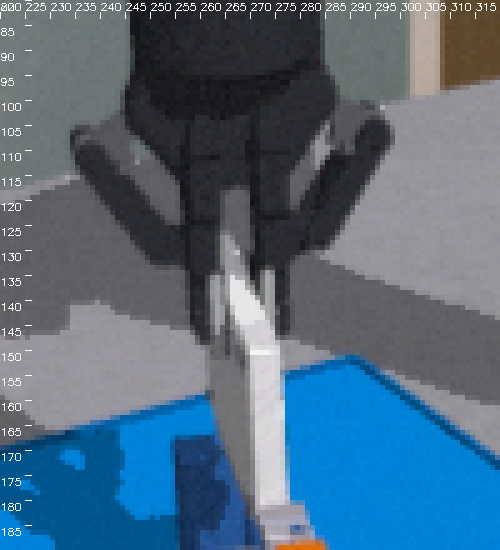

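```bash
cat > settle.py <<'E'
import sys
from bench import ctrl
from h import *
for i in range(int(sys.argv[1])):
    ctrl.snapshot("top"); rep(ctrl.read_state())
E
python3 settle.py 6
```

```text
t 5.07 tcp [ 0.5233 -0.2238  0.1617] xdir [ 0.0033 -0.0046 -1.    ] zyaw -18.47 F [ 0.4 -0.6 -3.9] M [-0.04 -0.01  0.02] gap 0.013 j6 -0.21
t 5.12 tcp [ 0.5225 -0.2233  0.1601] xdir [ 6.0e-04 -3.1e-03 -1.0e+00] zyaw -18.47 F [ 0.5  1.2 -3.2] M [-0.02  0.04  0.02] gap 0.0129 j6 -0.21
t 5.17 tcp [ 0.522  -0.223   0.1592] xdir [-0.0012 -0.002  -1.    ] zyaw -18.47 F [ 0.1  0.7 -2.1] M [-0.03  0.03 -0.02] gap 0.0128 j6 -0.21
t 5.22 tcp [ 0.5218 -0.2229  0.1588] xdir [-0.002  -0.0015 -1.    ] zyaw -18.47 F [ 0.5 -0.9 -3.4] M [-0.04 -0.04 -0.02] gap 0.013 j6 -0.21
t 5.27 tcp [ 0.5218 -0.2229  0.1586] xdir [-0.0023 -0.0013 -1.    ] zyaw -18.47 F [-0.8  0.4 -2.3] M [ 0.   -0.01 -0.04] gap 0.0131 j6 -0.21
t 5.32 tcp [ 0.5218 -0.223   0.1587] xdir [-0.0022 -0.0014 -1.    ] zyaw -18.47 F [ 0.5  0.2 -2.2] M [-0.06 -0.03  0.  ] gap 0.013 j6 -0.21
```

```bash
python3 p.py .5875 .189 .215 -4.3
```

```text
t 5.32 tcp [ 0.5218 -0.223   0.1587] xdir [-0.0022 -0.0014 -1.    ] zyaw -18.47 F [ 0.5  0.2 -2.2] M [-0.06 -0.03  0.  ] gap 0.013 j6 -0.21
shift [-0.057   0.4114 -0.0683] spin -0.2473 or 2.8943
[[-0.002  0.317  0.948]
 [-0.001  0.948 -0.317]
 [-1.    -0.002 -0.002]]
```

move_arm:
  plan:
    - [[-0.02, 0, 0], 0]
    - [[-0.042, 0, 0], 0]
    - [[-0.055, 0, 0], 0]
    - [[-0.058, 0, 0], 0]
    - [[-0.058, 0, 0], 0]

```text
time: 5.73
tool_pos: [0.5221, -0.223, 0.2167]
tool_rot: [0.697, 0.113, 0.698, -0.114]
contact_force: [-0.0, -0.8, -2.5]
finger_gap: 0.0132
```

```bash
python3 settle.py 4; python3 p.py .5875 .189 .215 -4.3
```

```text
t 5.78 tcp [ 0.5217 -0.2227  0.2157] xdir [-3.2e-03 -8.0e-04 -1.0e+00] zyaw -18.47 F [-0.  -0.3 -3.7] M [-0.04  0.04 -0.02] gap 0.0128 j6 -0.21
t 5.83 tcp [ 0.5214 -0.2226  0.2152] xdir [-4.2e-03 -2.0e-04 -1.0e+00] zyaw -18.47 F [ 0.2  0.2 -2.1] M [-0.02  0.    0.  ] gap 0.013 j6 -0.21
t 5.88 tcp [ 0.5213 -0.2225  0.2151] xdir [-0.0046  0.     -1.    ] zyaw -18.47 F [ 0.5 -0.1 -2.9] M [-0.01  0.05  0.01] gap 0.013 j6 -0.21
t 5.93 tcp [ 0.5214 -0.2226  0.2151] xdir [-0.0046  0.     -1.    ] zyaw -18.47 F [ 0.5 -0.5 -2. ] M [0.01 0.03 0.01] gap 0.0131 j6 -0.21
t 5.93 tcp [ 0.5214 -0.2226  0.2151] xdir [-0.0046  0.     -1.    ] zyaw -18.47 F [ 0.5 -0.5 -2. ] M [0.01 0.03 0.01] gap 0.0131 j6 -0.21
shift [-2.000e-04  4.113e-01 -6.770e-02] spin -0.2473 or 2.8943
[[-0.005  0.317  0.948]
 [ 0.     0.948 -0.317]
 [-1.    -0.001 -0.004]]
```

move_arm:
  plan:
    - [[0, 0.02, -0.003], -0.01]
    - [[0, 0.055, -0.009], -0.03]
    - [[0, 0.095, -0.016], -0.06]
    - [[0, 0.135, -0.022], -0.08]
    - [[0, 0.17, -0.028], -0.1]

```text
time: 6.35
tool_pos: [0.5483, -0.0503, 0.214]
tool_rot: [0.701, 0.078, 0.705, -0.078]
contact_force: [0.2, -0.3, -2.1]
finger_gap: 0.0131
```

```bash
python3 p.py .5875 .189 .215 -4.3
```

```text
t 6.35 tcp [ 0.5483 -0.0503  0.214 ] xdir [-6.2e-03  9.0e-04 -1.0e+00] zyaw -12.7 F [ 0.2 -0.3 -2.1] M [-0.01 -0.04  0.01] gap 0.0131 j6 -0.01
shift [-0.001   0.242  -0.0144] spin -0.1467 or 2.9949
[[-0.006  0.22   0.976]
 [ 0.001  0.976 -0.22 ]
 [-1.    -0.001 -0.006]]
```

```bash
python3 settle.py 5; python3 p.py .5875 .189 .215 -4.3
```

```text
t 6.4 tcp [ 0.5488 -0.0441  0.2141] xdir [-0.0059  0.005  -1.    ] zyaw -12.41 F [-0.3  5.2 -1.2] M [0.35 0.04 0.05] gap 0.0129 j6 -0.01
t 6.45 tcp [ 0.5485 -0.0473  0.2141] xdir [-0.0062  0.0024 -1.    ] zyaw -12.39 F [ 0.7 -0.1 -1.6] M [-0.07  0.02 -0.  ] gap 0.0129 j6 -0.01
t 6.5 tcp [ 0.5484 -0.0498  0.2141] xdir [-6.2e-03  6.0e-04 -1.0e+00] zyaw -12.49 F [-0.1 -0.6 -2.5] M [-0.   -0.03  0.04] gap 0.0129 j6 -0.01
t 6.55 tcp [ 0.5484 -0.0515  0.2142] xdir [-0.0061 -0.     -1.    ] zyaw -12.61 F [-0.4 -1.3 -2.7] M [-0.09 -0.01  0.02] gap 0.0129 j6 -0.01
t 6.6 tcp [ 0.5484 -0.0526  0.2143] xdir [-5.9e-03 -2.0e-04 -1.0e+00] zyaw -12.71 F [ 0.3 -1.2 -2.5] M [-0.06 -0.01 -0.02] gap 0.013 j6 -0.01
t 6.6 tcp [ 0.5484 -0.0526  0.2143] xdir [-5.9e-03 -2.0e-04 -1.0e+00] zyaw -12.71 F [ 0.3 -1.2 -2.5] M [-0.06 -0.01 -0.02] gap 0.013 j6 -0.01
shift [-0.001   0.2442 -0.015 ] spin -0.1467 or 2.9949
[[-0.006  0.22   0.975]
 [-0.     0.976 -0.22 ]
 [-1.    -0.001 -0.006]]
```

move_arm:
  plan:
    - [[0, 0.025, -0.002], -0.015]
    - [[0, 0.065, -0.005], -0.04]
    - [[0, 0.105, -0.008], -0.065]
    - [[0, 0.14, -0.01], -0.085]
    - [[0, 0.17, -0.011], -0.105]

```text
time: 7.02
tool_pos: [0.5753, 0.1162, 0.2137]
tool_rot: [0.704, 0.041, 0.708, -0.042]
contact_force: [-0.0, -0.5, -2.9]
finger_gap: 0.0132
```

```bash
python3 settle.py 4;  python3 p.py .5875 .189 .215 -4.3
```

```text
t 7.07 tcp [0.5758 0.1212 0.2136] xdir [-0.0055  0.0033 -1.    ] zyaw -6.5 F [-0.6  4.6 -2.1] M [0.23 0.09 0.05] gap 0.013 j6 0.19
t 7.12 tcp [0.5755 0.1183 0.2135] xdir [-0.0061  0.0011 -1.    ] zyaw -6.53 F [ 0.1  0.3 -1.9] M [-0.1  -0.01 -0.02] gap 0.013 j6 0.19
t 7.17 tcp [0.5752 0.1161 0.2134] xdir [-6.7e-03 -5.0e-04 -1.0e+00] zyaw -6.62 F [-0.5 -0.4 -1.8] M [-0.02  0.    0.01] gap 0.013 j6 0.18
t 7.22 tcp [0.5751 0.1148 0.2134] xdir [-0.0069 -0.001  -1.    ] zyaw -6.71 F [ 0.3 -0.7 -2.2] M [ 0.   -0.04 -0.02] gap 0.0129 j6 0.18
t 7.22 tcp [0.5751 0.1148 0.2134] xdir [-0.0069 -0.001  -1.    ] zyaw -6.71 F [ 0.3 -0.7 -2.2] M [ 0.   -0.04 -0.02] gap 0.0129 j6 0.18
shift [-0.0017  0.0751  0.0036] spin -0.0421 or 3.0995
[[-0.007  0.117  0.993]
 [-0.001  0.993 -0.117]
 [-1.    -0.002 -0.007]]
```

move_arm:
  plan:
    - [[0, 0.03, 0.002], -0.02]
    - [[0, 0.06, 0.0036], -0.042]
    - [[0, 0.072, 0.0036], -0.042]
    - [[0.015, 0.0751, 0.0036], -0.042]
    - [[0.03, 0.0751, 0.0036], -0.042]

```text
time: 7.63
tool_pos: [0.5881, 0.188, 0.1835]
tool_rot: [0.705, 0.027, 0.708, -0.027]
contact_force: [-0.3, 0.3, -2.9]
finger_gap: 0.0129
```

```bash
python3 settle.py 4;  python3 p.py .5875 .189 .155 -4.3
```

```text
t 7.68 tcp [0.5861 0.1871 0.1794] xdir [-0.0118 -0.0025 -0.9999] zyaw -4.41 F [-1.  -0.4 -5. ] M [-0.04  0.06 -0.02] gap 0.013 j6 0.26
t 7.73 tcp [0.586  0.1868 0.1805] xdir [-0.0126 -0.0027 -0.9999] zyaw -4.43 F [-1.  -0.6 -2.1] M [-0.    0.05  0.02] gap 0.0135 j6 0.26
t 7.78 tcp [0.5868 0.187  0.1822] xdir [-0.0101 -0.0021 -0.9999] zyaw -4.44 F [ 0.4 -0.8 -3. ] M [-0.01 -0.01  0.02] gap 0.0129 j6 0.26
t 7.83 tcp [0.5875 0.1873 0.1833] xdir [-0.0077 -0.0015 -1.    ] zyaw -4.43 F [ 0.4  0.2 -2. ] M [0.04 0.01 0.04] gap 0.0131 j6 0.26
t 7.83 tcp [0.5875 0.1873 0.1833] xdir [-0.0077 -0.0015 -1.    ] zyaw -4.43 F [ 0.4  0.2 -2. ] M [0.04 0.01 0.04] gap 0.0131 j6 0.26
shift [0.0283 0.0018 0.0001] spin -0.0023 or 3.1393
[[-0.008  0.077  0.997]
 [-0.001  0.997 -0.077]
 [-1.    -0.002 -0.008]]
```

move_arm:
  plan:
    - [[-0.004, 0.0015, 0], 0]
    - [[-0.014, 0.0015, 0], 0]
    - [[-0.03, 0.0015, 0], 0]
    - [[-0.05, 0.0015, 0], 0]
    - [[-0.07, 0.0015, 0], 0]

```text
time: 8.25
tool_pos: [0.5884, 0.1885, 0.2559]
tool_rot: [0.704, 0.027, 0.709, -0.028]
contact_force: [0.6, 0.5, -1.6]
finger_gap: 0.0129
```

```bash
python3 settle.py 1;  python3 p.py .5875 .189 .185 -4.3
```

```text
t 8.3 tcp [0.5901 0.1889 0.2609] xdir [ 2.e-03  2.e-04 -1.e+00] zyaw -4.45 F [0.7 0.6 3.1] M [ 0.   -0.08  0.01] gap 0.013 j6 0.26
t 8.3 tcp [0.5901 0.1889 0.2609] xdir [ 2.e-03  2.e-04 -1.e+00] zyaw -4.45 F [0.7 0.6 3.1] M [ 0.   -0.08  0.01] gap 0.013 j6 0.26
shift [ 0.0759 -0.0001 -0.0027] spin -0.0027 or 3.1389
[[ 0.002  0.078  0.997]
 [ 0.     0.997 -0.078]
 [-1.     0.     0.002]]
```

move_arm:
  plan:
    - [[0.005, 0, -0.003], -0.002]
    - [[0.02, 0, -0.003], -0.002]
    - [[0.04, 0, -0.003], -0.002]
    - [[0.052, 0, -0.003], -0.002]
    - [[0.055, 0, -0.003], -0.002]

```text
time: 8.72
tool_pos: [0.5854, 0.1887, 0.2027]
tool_rot: [0.705, 0.026, 0.708, -0.027]
contact_force: [0.5, 0.1, -2.6]
finger_gap: 0.0128
```

```bash
python3 settle.py 4;  python3 p.py .5875 .189 .155 -4.3
```

```text
t 8.77 tcp [0.5859 0.1888 0.2035] xdir [-2.3e-03 -6.0e-04 -1.0e+00] zyaw -4.35 F [ 0.4  0.7 -3.5] M [ 0.01 -0.03  0.  ] gap 0.0128 j6 0.26
t 8.82 tcp [0.5866 0.1889 0.2049] xdir [-0.e+00 -2.e-04 -1.e+00] zyaw -4.34 F [-0.1  1.2 -1.7] M [-0.01 -0.04  0.05] gap 0.013 j6 0.26
t 8.87 tcp [0.5872 0.1891 0.206 ] xdir [ 2.e-03  3.e-04 -1.e+00] zyaw -4.35 F [-1.4  0.6 -3.1] M [-0.   -0.05  0.02] gap 0.0127 j6 0.26
t 8.92 tcp [0.5875 0.1892 0.2066] xdir [ 3.3e-03  5.0e-04 -1.0e+00] zyaw -4.35 F [ 0.9  0.1 -1.7] M [-0.03 -0.04 -0.03] gap 0.0131 j6 0.26
t 8.92 tcp [0.5875 0.1892 0.2066] xdir [ 3.3e-03  5.0e-04 -1.0e+00] zyaw -4.35 F [ 0.9  0.1 -1.7] M [-0.03 -0.04 -0.03] gap 0.0131 j6 0.26
shift [ 0.0516 -0.0002 -0.0002] spin -0.0008 or 3.1408
[[ 0.003  0.076  0.997]
 [ 0.     0.997 -0.076]
 [-1.     0.001  0.003]]
```

move_arm:
  plan:
    - [[0.006, 0, 0], 0]
    - [[0.02, 0, 0], 0]
    - [[0.036, 0, 0], 0]
    - [[0.046, 0, 0], 0]
    - [[0.05, 0, 0], 0]

```text
time: 9.33
tool_pos: [0.587, 0.189, 0.1551]
tool_rot: [0.707, 0.027, 0.706, -0.027]
contact_force: [-0.3, 0.1, -2.5]
finger_gap: 0.0131
```

```bash
python3 settle.py 3; python3 snap.py 6; python3 p.py .5875 .189 .155 -4.3; python3 crop.py scene6 310 190 100 140 5 s8; python3 crop.py top6 170 170 110 90 7 t8
```

```text
t 9.38 tcp [0.5871 0.1891 0.1551] xdir [ 9.e-04  0.e+00 -1.e+00] zyaw -4.35 F [-1.4  0.2 -2.8] M [ 0.03 -0.03 -0.04] gap 0.0134 j6 0.26
t 9.43 tcp [0.5875 0.1891 0.1562] xdir [ 2.3e-03  3.0e-04 -1.0e+00] zyaw -4.34 F [-0.1 -0.1 -3. ] M [ 0.01 -0.06  0.02] gap 0.0129 j6 0.26
t 9.48 tcp [0.588  0.1892 0.157 ] xdir [ 3.7e-03  5.0e-04 -1.0e+00] zyaw -4.34 F [-0.4  0.3 -2.6] M [ 0.   -0.02  0.01] gap 0.0134 j6 0.26
t 9.48 tcp [0.588  0.1892 0.157 ] xdir [ 3.7e-03  5.0e-04 -1.0e+00] zyaw -4.34 F [-0.4  0.3 -2.6] M [ 0.   -0.02  0.01] gap 0.0134 j6 0.26
t 9.58 tcp [0.5883 0.1893 0.1577] xdir [ 5.2e-03  8.0e-04 -1.0e+00] zyaw -4.34 F [ 0.2 -0.6 -2. ] M [ 0.03 -0.05 -0.02] gap 0.0132 j6 0.26
shift [ 0.0027 -0.0004 -0.0008] spin -0.0008 or 3.1408
[[ 0.005  0.076  0.997]
 [ 0.001  0.997 -0.076]
 [-1.     0.001  0.005]]
```

View pics/s8.png

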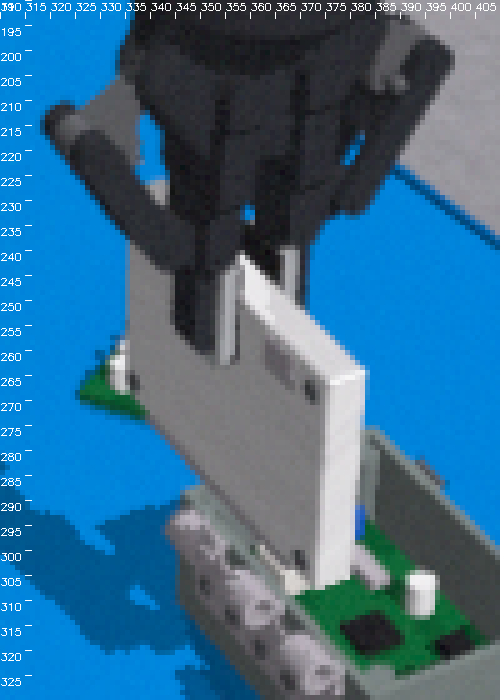

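View pics/t8.png

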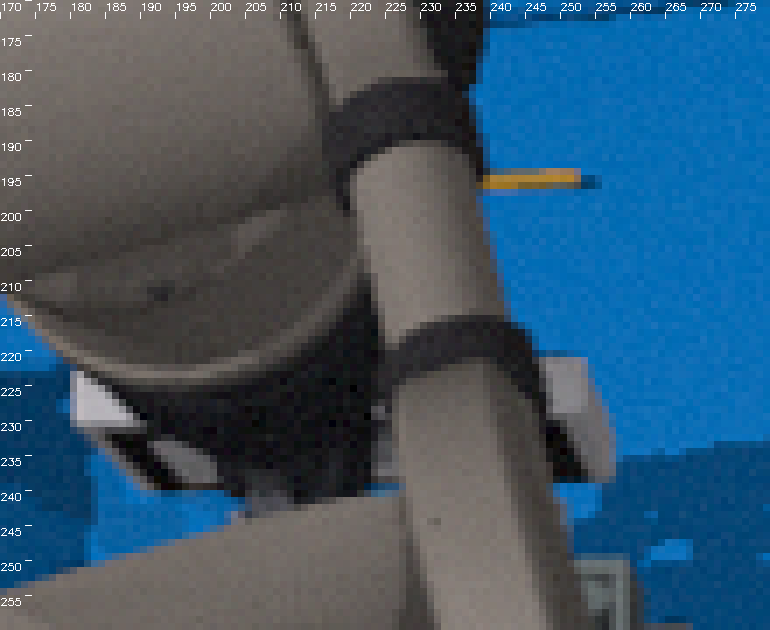

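```bash
python3 crop.py scene6 330 255 60 60 12 s9
```

```text
(no output)
```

View pics/s9.png

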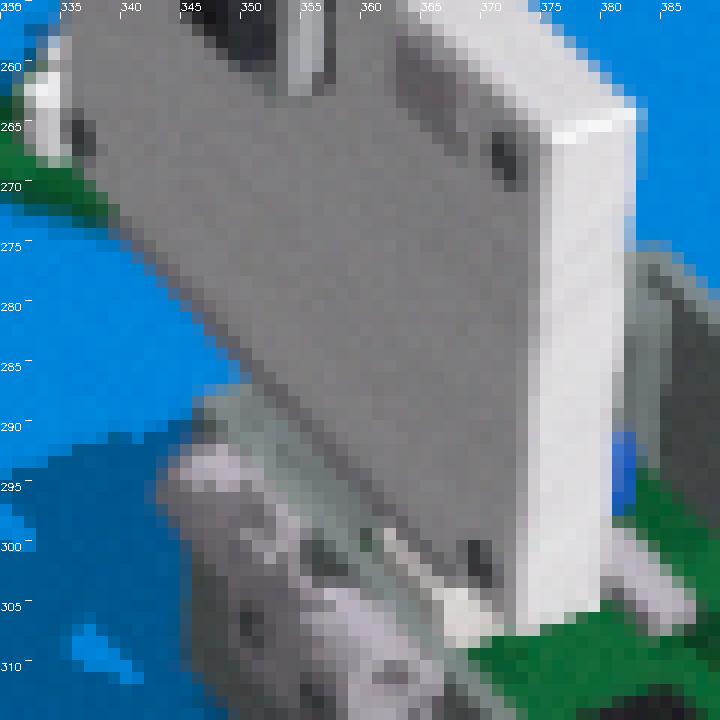

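```bash
python3 crop.py top6 170 212 40 32 19 t9;python3 crop.py top6 235 212 40 40 15 t10
```

```text
(no output)
```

View pics/t9.png

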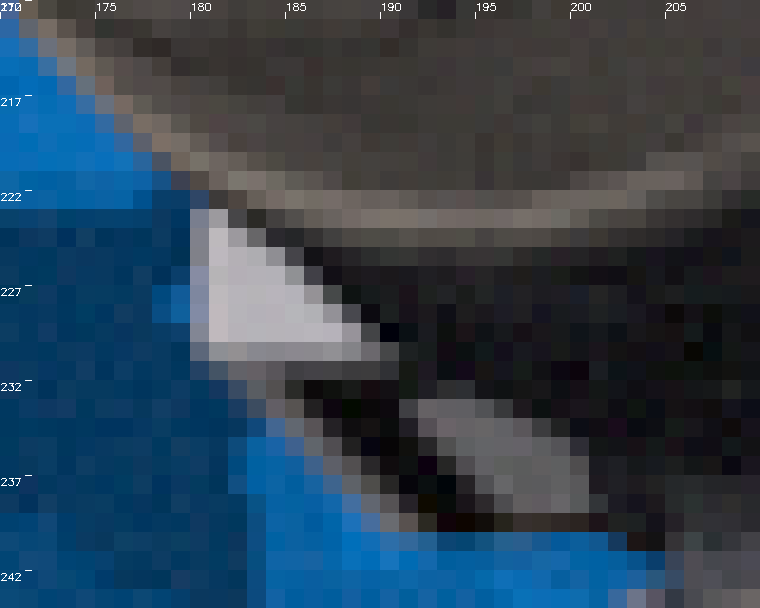

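View pics/t10.png

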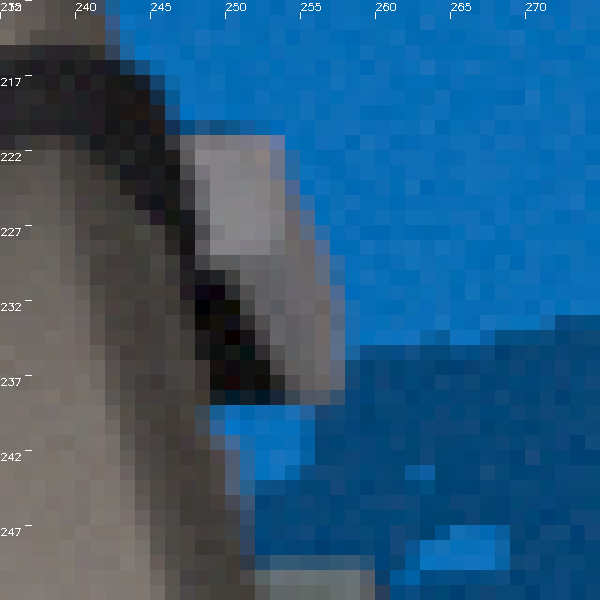

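```bash
python3 - <<'E'
from h import *
T=load("top6.pkl");S=load("scene6.pkl");z=.1574+.027
A=onz(T,(180.0,230.0),z);B=onz(T,(252.5,228.6),z);print(A,B);d=A-B;print("len",np.linalg.norm(d),"yaw",np.degrees(np.arctan2(-d[0],d[1])))
d/=np.linalg.norm(d);n=np.array([d[1],-d[0],0]);m=(A+B)/2+n*.007;print("lid_top mid by top cam",m, "minus tcp in n,y",(m-[.5882,.1893,z])@n,(m-[.5882,.1893,z])@d)
# bottoms
for p in((257.3,238.3),(190.,238.8)): print(onz(T,p,z-.08))
# triangulate +y top inner corner (scene 382,263.3) 
print("tri inner top +y corner",tri(S,(382.2,262.8),T,(180.,230.)))
# predicted corners in scene from tcp
y=np.array([.0757,.9971,0]);x=np.array([.9971,-.0757,0]);c=np.array([.5882,.1893,z])
for nm,X in dict(outTop=c+x*.007+y*.06,inTop=c-x*.007+y*.06,outBot=c+x*.007+y*.06-[0,0,.08],inBot=c-x*.007+y*.06-[0,0,.08]).items(): print(nm,proj(S,X).round(1),proj(T,X).round(1))
E
```

```text
[0.58636705 0.24701584 0.1844    ] [0.57647902 0.12911302 0.1844    ]
len 0.11831673681876004 yaw -4.793947599364493
lid_top mid by top cam [0.58839855 0.18747942 0.1844    ] minus tcp in n,y 0.00035000365512466756 -0.0017976157288527549
[0.57689966 0.12890155 0.1044    ]
[0.58827395 0.24716866 0.1044    ]
tri inner top +y corner (array([0.58637467, 0.24751445, 0.18321091]), [np.float64(0.0003771579606117983), np.float64(0.0003771579606118496)])
outTop [375.1 265.3] [178.6 222.2]
inTop [383.2 262.7] [178.4 230.5]
outBot [372.  307.5] [188.8 232.6]
inBot [379.7 304.8] [188.7 240.3]
```

```bash
python3 - <<'E'
from h import *
S=load("scene0.pkl");T=load("top0.pkl")
yaw=np.radians(-4.35);x=np.array([np.cos(yaw),np.sin(yaw),0]);y=np.array([-np.sin(yaw),np.cos(yaw),0]);zz=np.array([0,0,1])
for ax in ((.5805,.1895),(.5805,.1915),(.5805,.1935)):
    O=np.array([*ax,.003])-x*.049
    P=lambda a,b,c:O+x*a/1000+y*b/1000+zz*c/1000
    print(ax)
    for nm,q in dict(backL=(40,60,50),backR=(40,-60,50),frontL=(-40,60,50),frontR=(-40,-60,50),kLend=(49,44,50),kMend=(49,8,50),kRend=(49,-28,50)).items():
        print(nm,"S",proj(S,P(*q)).round(1),"T",proj(T,P(*q)).round(1))
E
python3 crop.py scene0 365 310 30 35 17 s10; python3 crop.py scene0 335 283 50 50 13 s11
```

```text
(0.5805, 0.1895)
backL S [382.7 327.6] T [194.6 251. ]
backR S [344.8 286. ] T [259.6 249.3]
frontL S [423.6 312.3] T [193.9 294.3]
frontR S [383.5 273.2] T [260.  292.5]
kLend S [372.5 323.4] T [203.4 246. ]
kMend S [360.8 310.3] T [222.8 245.5]
kRend S [349.7 298. ] T [242.3 245. ]
(0.5805, 0.1915)
backL S [383.4 328.3] T [193.5 251.1]
backR S [345.4 286.7] T [258.5 249.4]
frontL S [424.4 312.9] T [192.8 294.4]
frontR S [384.2 273.7] T [258.9 292.6]
kLend S [373.2 324.1] T [202.3 246.1]
kMend S [361.5 311. ] T [221.7 245.6]
kRend S [350.4 298.6] T [241.2 245.1]
(0.5805, 0.1935)
backL S [384.2 329. ] T [192.5 251.2]
backR S [346.1 287.3] T [257.5 249.5]
frontL S [425.2 313.6] T [191.7 294.5]
frontR S [384.8 274.3] T [257.8 292.7]
kLend S [374.  324.8] T [201.2 246.2]
kMend S [362.2 311.7] T [220.7 245.7]
kRend S [351.  299.3] T [240.1 245.2]
```

View pics/s10.png

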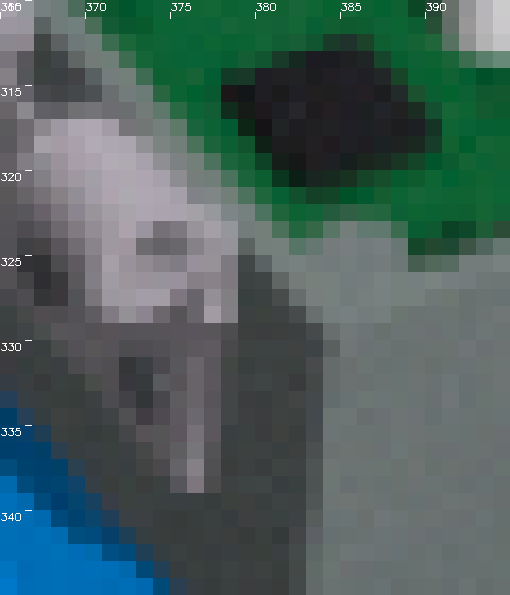

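View pics/s11.png

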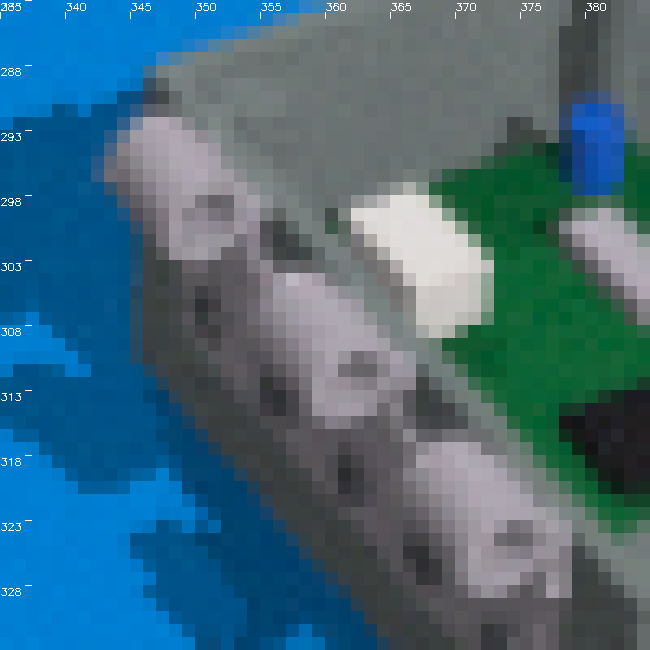

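move_arm:
  plan:
    - [[-0.003, 0.0015, -0.001], 0]
    - [[-0.003, 0.0015, -0.001], 0]
    - [[0.004, 0.0015, -0.001], 0]
    - [[0.013, 0.0015, -0.001], 0]
    - [[0.021, 0.0015, -0.001], 0]

```text
time: 10.0
tool_pos: [0.5872, 0.1909, 0.1356]
tool_rot: [0.708, 0.027, 0.705, -0.026]
contact_force: [-0.4, 0.2, -3.0]
finger_gap: 0.0131
```

```bash
python3 settle.py 1; python3 p.py .5873 .1908 .137 -4.35
```

```text
t 10.05 tcp [0.5862 0.1906 0.1335] xdir [ 0.001  0.    -1.   ] zyaw -4.35 F [-0.6  0.3 -4.7] M [0.02 0.08 0.04] gap 0.0128 j6 0.27
t 10.05 tcp [0.5862 0.1906 0.1335] xdir [ 0.001  0.    -1.   ] zyaw -4.35 F [-0.6  0.3 -4.7] M [0.02 0.08 0.04] gap 0.0128 j6 0.27
shift [-0.0035  0.0003  0.0011] spin 0.0001 or -3.1415
[[ 0.001  0.076  0.997]
 [ 0.     0.997 -0.076]
 [-1.     0.     0.001]]
```

xdir is at the wanted tilt now; lock it with small motions back to z 0.137.

move_arm:
  plan:
    - [[-0.001, 0, 0.0005], 0]
    - [[-0.0025, 0.0003, 0.001], 0]
    - [[-0.0035, 0.0003, 0.001], 0]
    - [[-0.0035, 0.0003, 0.001], 0]

```text
time: 10.38
tool_pos: [0.5877, 0.1909, 0.1376]
tool_rot: [0.707, 0.027, 0.706, -0.027]
contact_force: [-0.3, 1.0, -2.8]
finger_gap: 0.0133
```

```bash
python3 settle.py 3; python3 snap.py 7; python3 p.py .5873 .1908 .137 -4.35; python3 crop.py scene7 340 270 60 70 10 s12;  python3 crop.py top7 170 212 100 60 8 t12
```

```text
t 10.43 tcp [0.5876 0.1909 0.1376] xdir [ 2.1e-03  2.0e-04 -1.0e+00] zyaw -4.35 F [-0.1  0.9 -2.2] M [0.02 0.02 0.02] gap 0.013 j6 0.27
t 10.48 tcp [0.5875 0.1909 0.1374] xdir [ 1.9e-03  2.0e-04 -1.0e+00] zyaw -4.35 F [-0.3 -0.6 -2.5] M [-0.03 -0.02  0.03] gap 0.0129 j6 0.27
t 10.53 tcp [0.5874 0.1909 0.1374] xdir [ 1.7e-03  2.0e-04 -1.0e+00] zyaw -4.35 F [ 0.4 -0.4 -2.4] M [-0.03 -0.01  0.01] gap 0.0131 j6 0.27
t 10.53 tcp [0.5874 0.1909 0.1374] xdir [ 1.7e-03  2.0e-04 -1.0e+00] zyaw -4.35 F [ 0.4 -0.4 -2.4] M [-0.03 -0.01  0.01] gap 0.0131 j6 0.27
t 10.63 tcp [0.5873 0.1909 0.1372] xdir [ 1.3e-03  1.0e-04 -1.0e+00] zyaw -4.35 F [ 0.8 -0.  -2.7] M [-0.07 -0.02  0.05] gap 0.0128 j6 0.27
shift [ 0.0002 -0.      0.    ] spin 0.0 or -3.1415
[[ 0.001  0.076  0.997]
 [ 0.     0.997 -0.076]
 [-1.     0.     0.001]]
```

View pics/s12.png

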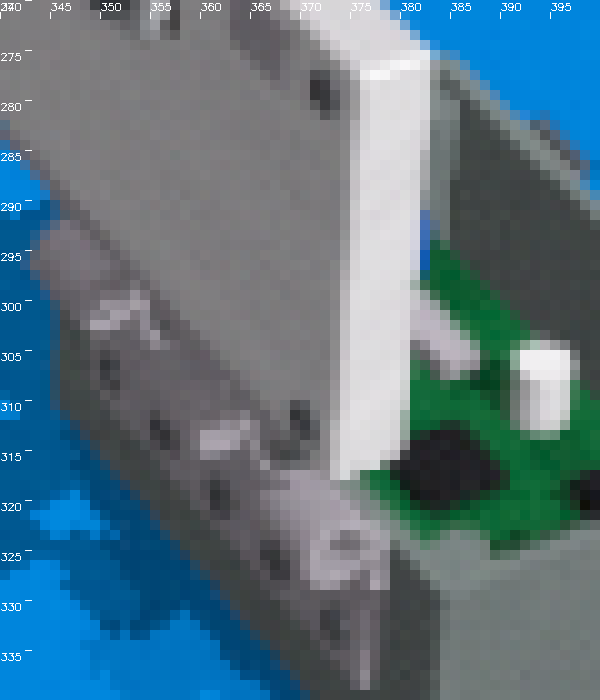

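View pics/t12.png

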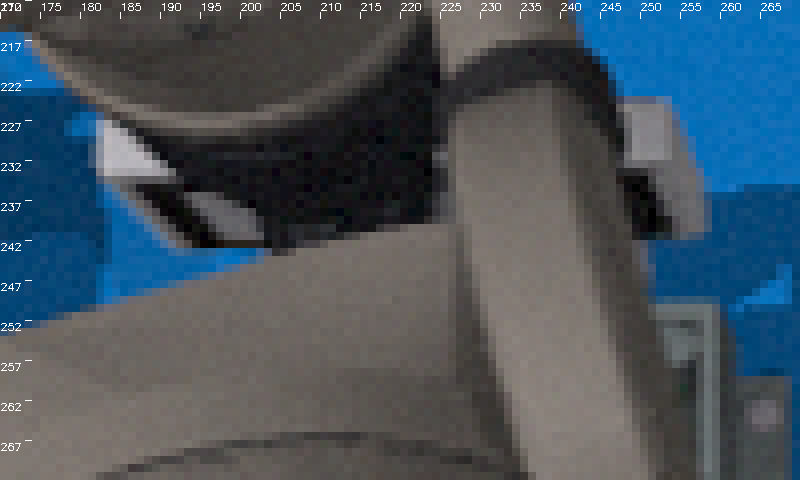

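```bash
python3 - <<'E'
from h import *
S=load("scene7.pkl");T=load("top7.pkl")
yaw=np.radians(-4.35);x=np.array([np.cos(yaw),np.sin(yaw),0]);y=np.array([-np.sin(yaw),np.cos(yaw),0]);zz=np.array([0,0,1])
h=.1373-.062
for D,n,ax in((S,"S",(.5805,.1913)),(T,"T",(.5805,.1895))):
    O=np.array([*ax,h]); 
    for q in((14,60,9),(14,60,89),(0,60,89),(0,60,9),(0,-60,89),(0,-60,9),(14,-60,89),(14,-60,9)): print(n,q,proj(D,O+(x*q[0]+y*q[1]+zz*q[2])/1000).round(2))
E
python3 crop.py top7 178 222 20 24 25 t13;python3 crop.py top7 243 218 20 26 23 t14;python3 crop.py scene7 365 268 24 55 11 s13;
```

```text
S (14, 60, 9) [372.21 317.83]
S (14, 60, 89) [375.3  276.71]
S (0, 60, 89) [383.3  274.04]
S (0, 60, 9) [379.84 315.05]
S (0, -60, 89) [342.73 234.42]
S (0, -60, 9) [341.38 273.67]
S (14, -60, 89) [335.22 236.63]
S (14, -60, 9) [334.2  275.99]
T (14, 60, 9) [191.35 235.32]
T (14, 60, 89) [181.53 225.34]
T (0, 60, 89) [181.36 233.53]
T (0, 60, 9) [191.22 242.93]
T (0, -60, 89) [253.44 231.59]
T (0, -60, 9) [257.99 241.13]
T (14, -60, 89) [253.4  223.41]
T (14, -60, 9) [257.93 233.53]
```

View pics/t13.png

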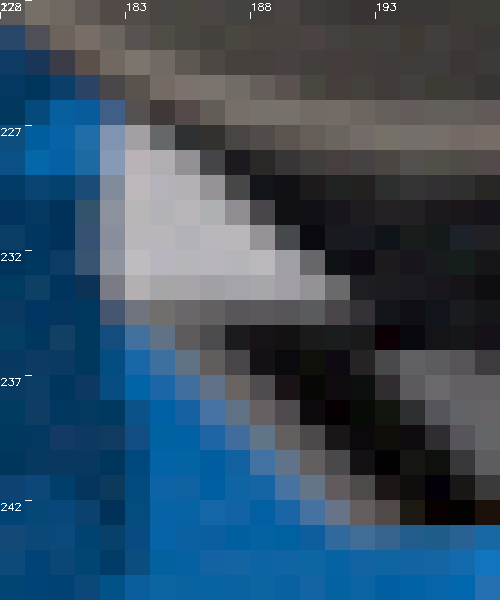

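View pics/t14.png

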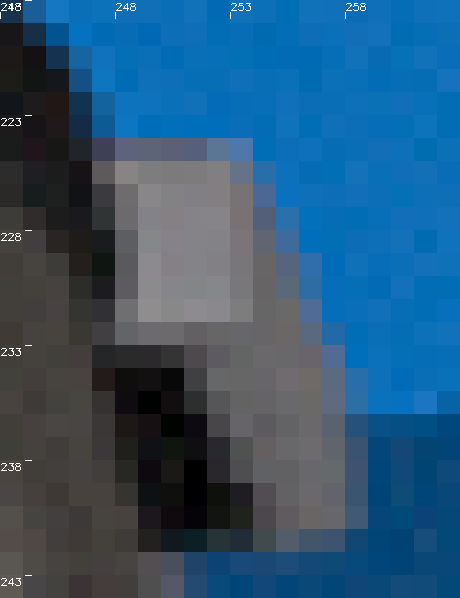

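View pics/s13.png

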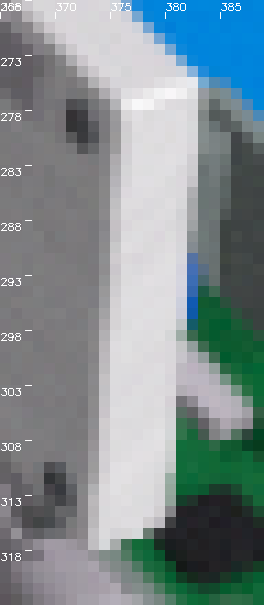

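move_arm:
  plan:
    - [[0.002, 0, 0], 0]
    - [[0.005, 0, 0], 0]
    - [[0.008, 0, 0], 0]
    - [[0.011, 0, 0], 0]
    - [[0.012, 0, 0], 0]

```text
time: 11.05
tool_pos: [0.5869, 0.1908, 0.1243]
tool_rot: [0.707, 0.027, 0.707, -0.027]
contact_force: [-0.2, -0.9, -2.3]
finger_gap: 0.0133
```

```bash
python3 settle.py 4; python3 p.py .5873 .1908 .115 -4.35
```

```text
t 11.1 tcp [0.5869 0.1908 0.1243] xdir [ 0.e+00 -1.e-04 -1.e+00] zyaw -4.35 F [-0.4  0.7 -3.1] M [-0.01 -0.01  0.04] gap 0.0129 j6 0.27
t 11.15 tcp [0.5871 0.1908 0.1247] xdir [ 5.e-04 -1.e-04 -1.e+00] zyaw -4.35 F [-0.2  0.1 -2.3] M [0.04 0.02 0.02] gap 0.0129 j6 0.27
t 11.2 tcp [0.5872 0.1908 0.125 ] xdir [ 0.001  0.    -1.   ] zyaw -4.35 F [-0.4 -0.2 -2.4] M [-0.04  0.02  0.03] gap 0.0131 j6 0.27
t 11.25 tcp [0.5873 0.1909 0.1252] xdir [ 1.3e-03  1.0e-04 -1.0e+00] zyaw -4.35 F [ 1.1 -0.1 -2.1] M [-0.04  0.01 -0.04] gap 0.0134 j6 0.27
t 11.25 tcp [0.5873 0.1909 0.1252] xdir [ 1.3e-03  1.0e-04 -1.0e+00] zyaw -4.35 F [ 1.1 -0.1 -2.1] M [-0.04  0.01 -0.04] gap 0.0134 j6 0.27
shift [ 0.0102 -0.0001 -0.    ] spin 0.0001 or -3.1415
[[ 0.001  0.076  0.997]
 [ 0.     0.997 -0.076]
 [-1.     0.     0.001]]
```

move_arm:
  plan:
    - [[0.001, 0, 0], 0]
    - [[0.003, 0, 0], 0]
    - [[0.005, 0, 0], 0]
    - [[0.006, 0, 0], 0]
    - [[0.007, 0, 0], 0]

```text
time: 11.67
tool_pos: [0.5873, 0.1909, 0.1179]
tool_rot: [0.707, 0.027, 0.706, -0.027]
contact_force: [0.1, 1.0, -2.1]
finger_gap: 0.0134
```

```bash
python3 settle.py 4; python3 p.py .5873 .1908 .115 -4.35
```

```text
t 11.72 tcp [0.5872 0.1908 0.1178] xdir [ 9.e-04  0.e+00 -1.e+00] zyaw -4.35 F [-0.  -0.4 -2.4] M [0.01 0.04 0.01] gap 0.0128 j6 0.27
t 11.77 tcp [0.5872 0.1908 0.1179] xdir [ 9.e-04 -0.e+00 -1.e+00] zyaw -4.35 F [-0.3 -0.2 -2.4] M [ 0.03  0.01 -0.03] gap 0.0132 j6 0.27
t 11.82 tcp [0.5873 0.1909 0.1181] xdir [ 0.0012  0.     -1.    ] zyaw -4.34 F [ 0.4 -0.1 -2.3] M [ 0.03 -0.03 -0.03] gap 0.0133 j6 0.27
t 11.87 tcp [0.5874 0.1909 0.1182] xdir [ 0.0014  0.     -1.    ] zyaw -4.34 F [ 0.6 -0.3 -2.7] M [ 0.02 -0.   -0.02] gap 0.0128 j6 0.27
t 11.87 tcp [0.5874 0.1909 0.1182] xdir [ 0.0014  0.     -1.    ] zyaw -4.34 F [ 0.6 -0.3 -2.7] M [ 0.02 -0.   -0.02] gap 0.0128 j6 0.27
shift [ 0.0032 -0.0001 -0.0001] spin 0.0001 or -3.1415
[[ 0.001  0.076  0.997]
 [ 0.     0.997 -0.076]
 [-1.     0.     0.001]]
```

move_arm:
  plan:
    - [[0.001, 0, 0], 0]
    - [[0.002, 0, 0], 0]
    - [[0.003, 0, 0], 0]
    - [[0.0034, 0, 0], 0]
    - [[0.0034, 0, 0], 0]

```text
time: 12.28
tool_pos: [0.5873, 0.1908, 0.1146]
tool_rot: [0.707, 0.027, 0.706, -0.027]
contact_force: [0.2, -0.6, -1.8]
finger_gap: 0.0129
```

```bash
python3 settle.py 4; python3 snap.py 8; python3 p.py .5873 .1908 .115 -4.35;  python3 crop.py scene8 335 275 60 70 10 s14;  python3 crop.py top8 178 225 90 40 8 t15
python3 - <<'E'
from h import *
S=load("scene8.pkl");T=load("top8.pkl")
yaw=np.radians(-4.35);x=np.array([np.cos(yaw),np.sin(yaw),0]);y=np.array([-np.sin(yaw),np.cos(yaw),0]);zz=np.array([0,0,1])
h=.053
for D,n,ax in((S,"S",(.5805,.1913)),(T,"T",(.5805,.1895))):
    O=np.array([*ax,h]); 
    for q in((14,60,9),(14,60,89),(0,60,89),(0,60,9),(0,-60,89),(0,-60,9),(14,-60,89),(14,-60,9)): print(n,q,proj(D,O+(x*q[0]+y*q[1]+zz*q[2])/1000).round(2))
E
```

```text
t 12.33 tcp [0.5873 0.1908 0.1147] xdir [ 1.2e-03  1.0e-04 -1.0e+00] zyaw -4.35 F [ 0.2  0.  -1.9] M [ 0.02 -0.07 -0.01] gap 0.013 j6 0.27
t 12.38 tcp [0.5874 0.1909 0.1148] xdir [ 1.4e-03  1.0e-04 -1.0e+00] zyaw -4.35 F [ 0.5  0.3 -2.8] M [-0.02 -0.04 -0.02] gap 0.0128 j6 0.27
t 12.43 tcp [0.5874 0.1909 0.1148] xdir [ 1.5e-03  1.0e-04 -1.0e+00] zyaw -4.35 F [-0.6 -0.  -2.4] M [-0.03  0.01  0.07] gap 0.0134 j6 0.27
t 12.48 tcp [0.5874 0.1909 0.1148] xdir [ 1.4e-03  1.0e-04 -1.0e+00] zyaw -4.35 F [-0.4 -0.3 -2. ] M [ 0.02 -0.02 -0.02] gap 0.013 j6 0.27
t 12.48 tcp [0.5874 0.1909 0.1148] xdir [ 1.4e-03  1.0e-04 -1.0e+00] zyaw -4.35 F [-0.4 -0.3 -2. ] M [ 0.02 -0.02 -0.02] gap 0.013 j6 0.27
t 12.58 tcp [0.5874 0.1909 0.1148] xdir [ 1.5e-03  1.0e-04 -1.0e+00] zyaw -4.34 F [ 0.1 -0.5 -2.9] M [0.02 0.   0.01] gap 0.0126 j6 0.27
shift [-0.0002 -0.0001 -0.0001] spin 0.0001 or -3.1415
[[ 0.001  0.076  0.997]
 [ 0.     0.997 -0.076]
 [-1.     0.     0.001]]
S (14, 60, 9) [371.4  328.58]
S (14, 60, 89) [374.4  288.59]
S (0, 60, 89) [382.3  285.89]
S (0, 60, 9) [378.94 325.78]
S (0, -60, 89) [342.34 245.73]
S (0, -60, 9) [341.02 284.  ]
S (14, -60, 89) [334.93 247.97]
S (14, -60, 9) [333.93 286.34]
T (14, 60, 9) [193.84 237.84]
T (14, 60, 89) [184.42 228.28]
T (0, 60, 89) [184.26 236.3 ]
T (0, 60, 9) [193.72 245.31]
T (0, -60, 89) [254.78 234.4 ]
T (0, -60, 9) [259.14 243.54]
T (14, -60, 89) [254.73 226.39]
T (14, -60, 9) [259.08 236.09]
```

View pics/s14.png

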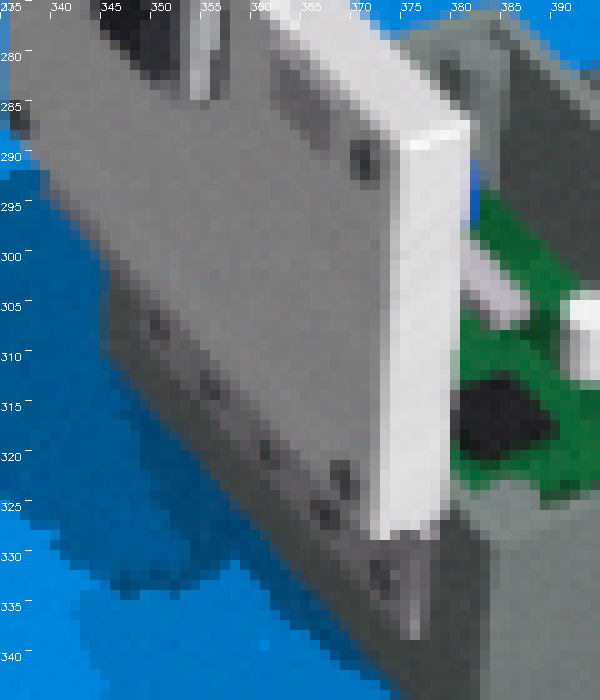

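View pics/t15.png

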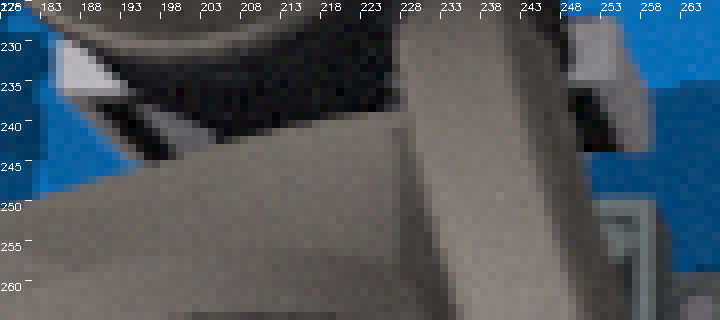

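```bash
python3 - <<'E'
from h import *
S=load("scene8.pkl");T=load("top8.pkl");t=T["frame"][:,:,0].astype(float);s=S["frame"][:,:,0].astype(float)
for y in range(231,236): print("T left",y,[round(176+q,2) for q,k in cross(t[y,176:190],90) if k][:1], "right face",t[y,248:262].astype(int))
for x in (185,186,187): print("T low",x,[round(228+q,2) for q,k in cross(t[228:242,x],130) if not k][:1])
for x in (250,251,252,253,254): print("T R col",x,t[222:248,x].astype(int))
for v in (290,300,310,320): print("S",v,[(round(366+q,2),k) for q,k in cross(s[v,366:388],165)])
for u in (375,377): print("S bottom",u,[(round(318+q,2),k) for q,k in cross(s[318:335,u],165)])
def L(a,b,v): return a[0]+(b[0]-a[0])*(v-a[1])/(b[1]-a[1])
for v in(290,300,310,320): print(v,"pred out",L((374.4,288.59),(371.4,328.58),v),"in",L((382.3,285.89),(378.94,325.78),v))
E
```

```text
T left 231 [np.float64(184.35)] right face [ 19  74 121 135 133 136 128 111  75  11  10  17   4   1]
T left 232 [np.float64(184.39)] right face [ 23  66 123 133 132 139 129 115  90  37   9   5  11   6]
T left 233 [np.float64(184.36)] right face [ 37  93 132 133 138 134 131 112 104  80   0  10  11  11]
T left 234 [np.float64(184.39)] right face [ 69 121 140 136 134 132 124 109 106  90  42  12  18  10]
T left 235 [np.float64(184.3)] right face [ 71  82  88  89  97 105 103 106 104 106  86   9   7   8]
T low 185 [np.float64(235.39)]
T low 186 [np.float64(236.31)]
T low 187 [np.float64(236.21)]
T R col 250 [ 10  15   0  12   6  90 132 135 125 121 123 132 140  88  31   6   4   9
  15  33  41  42  74  65  62  70]
T R col 251 [  8  14  17  15  22  92 130 130 130 135 133 133 136  89  26   5  23   8
  15  16  14   0  67  50  42  63]
T R col 252 [  1   7   1   9  10 105 130 128 133 133 132 138 134  97  65  40  21  18
   5  16  20  17  25   2  14   0]
T R col 253 [  0   1   9  11   0 123 135 130 136 136 139 134 132 105  99  81  72  36
  18  14  19  14   8   5   6  11]
T R col 254 [ 12   3  17  18  10 100 127 130 126 128 129 131 124 103  91  95 102  82
  66  40  38  17   5   2   0   8]
S 290 [(np.float64(374.27), np.True_), (np.float64(381.5), np.False_)]
S 300 [(np.float64(373.59), np.True_), (np.float64(382.47), np.False_)]
S 310 [(np.float64(379.77), np.False_)]
S 320 [(np.float64(372.29), np.True_), (np.float64(379.22), np.False_)]
S bottom 375 [(np.float64(327.39), np.False_)]
S bottom 377 [(np.float64(328.07), np.False_)]
290 pred out 374.29422355588895 in 381.9538079719228
300 pred out 373.54403600900224 in 381.11149160190524
310 pred out 372.7938484621155 in 380.2691752318877
320 pred out 372.04366091522877 in 379.42685886187013
```

```bash
python3 settle.py 2; python3 -c "
from bench import ctrl
print(ctrl.close_job())"
```

```text
t 12.63 tcp [0.5874 0.1909 0.1148] xdir [ 1.5e-03  1.0e-04 -1.0e+00] zyaw -4.35 F [-0.7 -0.6 -2.7] M [0.03 0.01 0.02] gap 0.0128 j6 0.27
t 12.68 tcp [0.5874 0.1909 0.1148] xdir [ 1.5e-03  1.0e-04 -1.0e+00] zyaw -4.35 F [-0.6  0.8 -2.5] M [ 0.01 -0.01  0.01] gap 0.0131 j6 0.27
the job is handed in; nothing more can be done
None
```

I handed the job in at about 12.7 s, with the lid held in the hinge gaps of the larger case. I slid the holder's jaw back about 21 mm, gripped the lid at the middle of its top edge, and lifted it clear. I then turned it to the case's yaw (-4.35°) and lowered it in small steps.

**Position:** In the last pictures, the lid's visible edges lay within about 0.3 pixel (roughly 0.5 mm) of where a lined-up lid should appear in the top view. In the scene view most were within about 0.4 pixel. Two edge readings there were 1.4–1.6 pixels off, and I put those down to background parts. In my first look at that picture, the lid's inner top corner also read over 1 pixel off sideways; the edge readings that followed mostly agreed.

**Contact:** The lid was still and about 0.1° off vertical. The wrist force stayed near -2.4 N, the same as the lid's weight in free air, with almost no sideways force, so it was not touching the case.

**What did not agree or could not be seen:**
- The two cameras' absolute positions differed by about 4 mm in y, so I aligned the lid to the case separately in each view. Both views gave the same correction in y (about 1.5 mm). In x they differed by up to about 2 mm, and I took a value in between.
- The lid's own knuckles were hidden in every final picture, so their fit was worked out from the lid's outline, its height and the forces, not seen directly.

I left the pin, screwdriver and board alone; I did not check them again in a last picture.

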